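# Pass sample tins through the two-door transfer lock

## Task

Pass every small metal sample tin at the left of the bench through the two-door transfer lock: with the inner (right) door shut, slide the outer (left) door fully open, pull the knob fully out to bring the carriage under it, and set all the tins in its channel; then shut the outer door, push the knob home, and only then slide the inner door fully open, and set the tins in the steel tray on the right. Never have both doors open at once, finish with both doors fully shut and the knob home, and leave the other things on the bench where they are.

Things in the scene. Friction and masses are not known exactly. Their poses are not given: they have to be found in the camera images.
- lock: two-door transfer lock, a grey metal box fixed on the bench, turned up to 0.1 rad. Origin: on the bench under the chamber's centre; x axis to the back, y to its left (outer side), z up. Chamber x -68 to +60 mm, y -98 to +98 mm; a closed deck behind reaches x +184 mm. Walls 50 mm high, doors' tops 57 mm, rails on the deck 58 mm; only the door grips stand higher
- outer_port (a point): centre of the outer (left) port in the lock's top, 50 mm over the bench, lock y +49 mm: an opening 120 mm (x) by 82 mm (y), covered by the outer door. Axes as the lock's
- inner_port (a point): centre of the inner (right) port, the same size, at lock y -49 mm. One carriage inside runs from under one port to under the other
- outer_door (a joint): outer (left) door of the lock, a flat plate 122 x 80 x 6 mm with its top at z = 57 mm; slides straight back along the lock's +x. 0 = shut, 0.118 m = fully open. Friction about 1.5 N, stays where it is left
- inner_door (a joint): inner (right) door of the lock, the same as the outer one. 0 = shut, 0.118 m = fully open
- outer_door_grip (a point): on the outer door's black grip bar, which stands in the middle of the door: 12 mm thick (along the lock's x), 44 mm long (along its y), its top 32 mm over the underside of the door, i.e. 83 mm over the bench. This point: on the bar's middle, 8 mm below its top (75 mm over the bench). Moves with the door; axes as the lock's
- inner_door_grip (a point): the same point on the inner door's grip bar
- shuttle (a joint): the pull knob with its rod and the carriage: 0 = knob pushed home, carriage under the inner port; 0.098 m = knob pulled fully out to the left (the lock's +y), carriage under the outer port. A spring detent holds it at both ends and pushes it away from the middle; it takes up to about 6 N to move
- shuttle_knob (a point): centre of the round black knob at the left end of the lock: 32 mm diameter, its axis level along the lock's y, 34 mm long (grip part 22 mm long), centre 30 mm over the bench; at home it stands 34 mm out from the lock's left wall. Behind it a rod of 10 mm diameter. Axes as the lock's
- carriage_floor (a point): centre of the floor of the carriage's channel, 12 mm over the bench. The carriage inside the lock is a flat steel block with one channel along x: 110 mm long, 40 mm wide (y), 9 mm deep; its flat lands either side are 21 mm over the bench. Three tins stand in the channel in a row along x, 36 mm apart; fingers on their y sides, tips above the lands. Axes as the lock's
- tray: receiving tray: an open steel tray 120 x 82 x 14 mm standing loose on the bench to the right of the lock (0.7 kg). Origin: centre of its underside; x along its long side
- tray_floor (a point): centre of the tray's floor (its top side), 3 mm over the bench; inside 114 mm (x) by 76 mm (y), walls 11 mm high; axes as the tray's
- tin_1: small round metal sample tin with a screw lid, 28 mm diameter, 30 mm tall, 60 g; origin: centre of its underside, z along its axis. Starts lid up on the bench at the left; absent in some runs (two or three of the four tins are there)
- tin_2: small round metal sample tin with a screw lid, 28 mm diameter, 30 mm tall, 60 g; origin: centre of its underside, z along its axis. Starts lid up on the bench at the left; absent in some runs (two or three of the four tins are there)
- tin_3: small round metal sample tin with a screw lid, 28 mm diameter, 30 mm tall, 60 g; origin: centre of its underside, z along its axis. Starts lid up on the bench at the left; absent in some runs (two or three of the four tins are there)
- tin_4: small round metal sample tin with a screw lid, 28 mm diameter, 30 mm tall, 60 g; origin: centre of its underside, z along its axis. Starts lid up on the bench at the left; absent in some runs (two or three of the four tins are there)
- jar: bystander: white sample jar with green lid, 52 mm diameter, 67 mm tall, left of the tins; origin: centre of its underside. To be left alone
- weight: bystander: brass weight, 25 mm diameter, 30 mm tall; origin: centre of its underside. To be left alone
- bottle: bystander: amber bottle, 56 mm diameter, 114 mm tall, left of the lock's deck; origin: centre of its underside. To be left alone
- bluejar: bystander: white sample jar with blue lid, 58 mm diameter, 83 mm tall, at the right; origin: centre of its underside. To be left alone
- plug: bystander: small green plug lying between lock and tins, 16 x 36 x 10 mm; origin: centre of its underside. To be left alone
- bolt: bystander: steel bolt standing on its head, 13 mm wide, 35 mm tall, at the right; origin: centre of its underside. To be left alone
There are look-alikes about, which are no part of the job. Leave any green or purple look-alike of the tin_4 alone.

How it is judged:
By the outcome, as a careful person would: the job done as asked, in the order asked, and still so for the second after the job is handed in, with the robot touching nothing.
Of tin_1, tin_2, tin_3, tin_4 only 2 to 3 are there at a start; the rules pass over those that are not, and their reading is None.
At some moment in a run one of tin_1, tin_2, tin_3, tin_4 may be knocked a few centimetres aside while the robot is not near it.
It also fails if it takes over 210 s, if anything falls off the work surface, if the arm or the gripper's body presses on something with over 40 N, if the wrist force passes 120 N, or if a joint passes its speed limit or range.

## Robot

A 6-joint arm with a two-finger parallel gripper is mounted at the origin on a cart in front of the work surface, level with it; the furniture and walls round the work are solid. World frame = base frame: x ahead of the robot, y to its left, z up, the work surface at z = 0. Lengths are in mm, angles in rad, forces in N, time in s.
With the tool pointing down it reaches from about 300 to 875 mm from the base axis. Payload 6.4 kg.
Tool frame: the origin (TCP) lies midway between the tips of the shut fingers; the grasp point (between the pads) lies 19 mm behind it (manip.pinch_z is the distance from the TCP to the grasp point, in mm); z points along the fingers, y is the direction in which the jaws open and shut (so a half turn about z gives the same grasp; the last joint's range is limited). The gripper opens to 85 mm and grips with 20 to 120 N. Pads are 22 mm wide; open, the fingers measure 114 mm over their backs; the gripper's body (76 mm by 85 mm) begins 54 mm behind the grasp point. The pads swing forward as they close: fully open they stand 13 mm farther back than shut.
Start: joints at [-1.349, 0.181, 1.607, -0, 1.354, -0.206], TCP at [238.567, -523.189, 231.288] pointing down, gripper open.
Joint ranges: [-2.99, 2.99], [-0.89, 2.07], [0.3, 2.58], [-1.14, 4.28], [0, 2.63], [-3.12, 3.12]. Speed limits (rad/s): [2.57, 2.57, 3.01, 3.14, 3.14, 3.14].

## Interface

Orientations are given as a unit quaternion [w, x, y, z].
In Python, from workcell import manip, cams, hand_in gives the robot as it stands.
- The arm moves only by the tool arm_command, never from a script. Its argument "commands" is a list of rows, each a list of 3 entries, a list of its own where there are three numbers: the closure in counts, from 0 (fully open) to 255 (shut), then the shift along the tool's x, y, z in m, then the turn, a rotation vector about the tool's x, y, z in degrees. In form: [[gripper, [tx, ty, tz], [ax, ay, az]], ...]. A call has 1 to 5 rows; each row is the pose to reach, as a shift and turn from the pose commanded when the call began, along the tool's axes at that moment; what a row does not reach only later rows make up. A row lasts 1/12 s, in which the tool goes at most 41.7 mm and 7.16 degrees, less where a joint would pass 70% of its speed; a pose out of reach is approached as far as the arm can. A call with a gripper value outside its range is refused whole. The fingers move at their own pace and stop on an object; "grip_force" is the grip in N (left out, the last holds). Time passes only in rows, so rows that repeat a pose let the fingers close. It gives the time, the measured TCP pose, the force and the opening at its end, in the units of the state.
- manip.get_state(): the state, without advancing time (a new reading comes with each control period).
- cams.grab_frame(name): name is "side" or "top" or "wrist"; returns a dict with "color" (480x640x3 uint8, red, green, blue), "mtx" (3x3 intrinsics, pixels), "extrinsics" (4x4, takes a point from camera to world coordinates); the wrist camera has in their place "hand_eye" (4x4, takes a point from camera to tool coordinates, whose origin is the TCP and whose axes are the flange's). Camera axes: x right, y up, looking along -z (the intrinsics and any distortion apply to the point x, -y, -z); pixel columns grow to the right and rows downward; lengths in mm; the calibration is good to about 2 mm. A picture is of the moment at which its call begins: read the wrist's pose just before it. There is no depth.
- hand_in(): hands the job in, once; it reports no verdict.
The state is a dict: "t": time; "joint_positions": joint angles; "joint_velocities": joint speeds; "joint_torque": joint torques, N m; "position": TCP position; "tool_rot": TCP orientation; "force": force on the tool from outside, world axes, zero at the start; "wrist_torque": the same for the moment, N m; "width": finger opening in mm.
Only numpy, scipy, OpenCV 4.12 (cv2) and the standard library are available. Lean on these libraries where they do the work, as an engineer would, in place of code of your own. Each camera call takes 0.05 s, during which the arm holds its last target.

## Working session

There is one attempt and no reset: what is moved stays moved. The work goes in short steps, Python scripts to look and compute and a tool call to move; the robot and the scene stay as the last step left them, time stands still between calls to the robot, and variables do not carry over. Pictures are saved under pics/ and viewed, and the job is handed in when it is done.

Besides the shell and the picture viewer there is one more tool, called after ">>>" by a JSON object that holds its "api" and its "payload", one argument or row to a line. arm_command: Moves the arm, as the interface text tells. Its arguments: {"type":"object","properties":{"commands":{"type":"array","items":{"type":"array"}},"grip_force":{"type":"number"}},"required":["commands"]}

```bash
ls; mkdir -p pics
python3 - <<'E'
from workcell import manip,cams
import cv2
print(manip.get_state(), manip.pinch_z)
for n in ["side","top","wrist"]:
    f=cams.grab_frame(n); cv2.imwrite(f"pics/a_{n}.png",f["color"][:,:,::-1]); print(n,{k:v for k,v in f.items() if k!="color"})
E
```

```text
pics
{'t': 0.0, 'joint_positions': array([-1.34929688e+00,  1.81548533e-01,  1.60799213e+00,  2.27638230e-05,
        1.35381890e+00, -2.06296824e-01]), 'joint_velocities': array([-0.00086199, -0.00154213, -0.00193854, -0.00127769, -0.00044992,
       -0.00099844]), 'joint_torque': array([-5.64927382e-05, -4.44870007e+01, -3.51338804e+01, -3.59056066e-04,
        8.95267760e-03, -1.18990121e-05]), 'position': array([ 238.44914458, -522.62339034,  230.38762134]), 'tool_rot': array([-8.83518344e-04,  9.77211022e-01,  2.12268316e-01,  4.39715995e-06]), 'force': array([ 0.69175781, -0.26756776,  0.58550937]), 'wrist_torque': array([-0.05277932, -0.0107614 ,  0.01362089]), 'width': 85.74101321429696} 18.700000000000003
side {'mtx': array([[453.6662586 ,   0.        , 313.45844107],
       [  0.        , 453.6662586 , 240.21504232],
       [  0.        ,   0.        ,   1.        ]]), 'extrinsics': array([[-8.19125460e-01,  2.73167131e-01, -5.04393893e-01,
        -9.99700047e+01],
       [-5.73455452e-01, -3.69277353e-01,  7.31288644e-01,
         9.32023380e+02],
       [ 1.35027788e-02,
[... 493 characters left out ...]
+01],
       [-1.21164740e-02,  7.73326464e-02,  9.96931719e-01,
         1.59752415e+03],
       [ 0.00000000e+00,  0.00000000e+00,  0.00000000e+00,
         1.00000000e+00]])}
wrist {'mtx': array([[394.72779855,   0.        , 317.64589012],
       [  0.        , 394.72779855, 239.73997867],
       [  0.        ,   0.        ,   1.        ]]), 'hand_eye': array([[-4.49559352e-04,  9.61315252e-01,  2.75450149e-01,
         6.96443166e+01],
       [ 9.99999892e-01,  4.00169397e-04,  2.35506710e-04,
         6.87438479e-01],
       [ 1.16169472e-04,  2.75450225e-01, -9.61315328e-01,
        -1.43441605e+02],
       [ 0.00000000e+00,  0.00000000e+00,  0.00000000e+00,
         1.00000000e+00]])}
```

View pics/a_top.png

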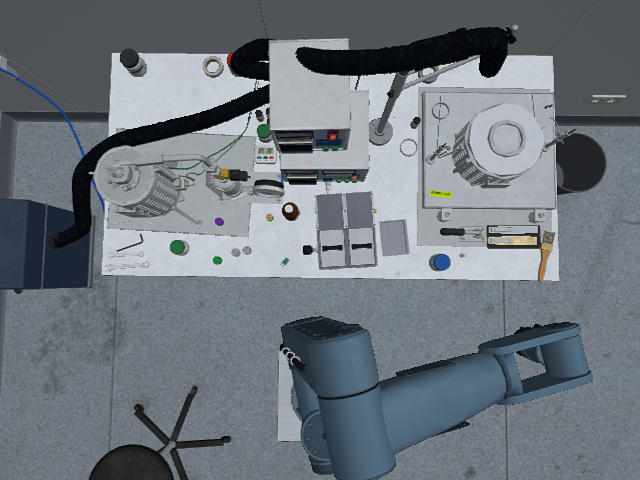

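View pics/a_side.png

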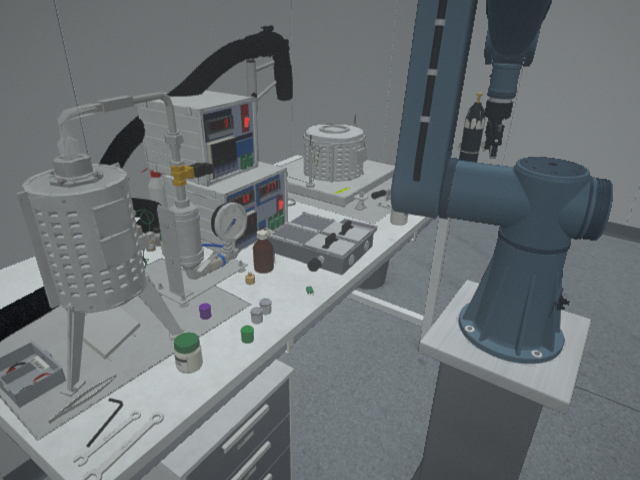

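View pics/a_wrist.png

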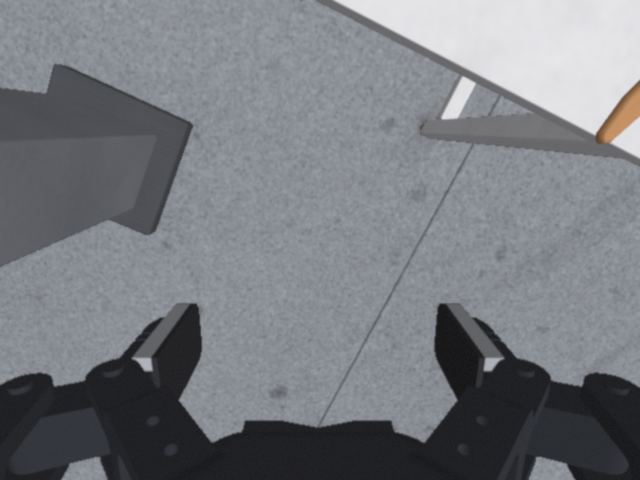

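```bash
cat > h.py <<'E'
from workcell import manip,cams
import cv2, numpy as np
from scipy.spatial.transform import Rotation as R
np.set_printoptions(precision=1,suppress=True)
def Rt(s): 
    w,x,y,z=s["tool_rot"]; return R.from_quat([x,y,z,w])
def grab(name):
    s=manip.get_state(); f=cams.grab_frame(name)
    if name=="wrist":
        T=np.eye(4);T[:3,:3]=Rt(s).as_matrix();T[:3,3]=s["position"];E=T@f["hand_eye"]
    else: E=f["extrinsics"]
    return f["color"][:,:,::-1].copy(),f["mtx"],E
def ray(M,E,p,z):
    d=np.array([(p[0]-M[0,2])/M[0,0],-(p[1]-M[1,2])/M[1,1],-1]);d=E[:3,:3]@d;o=E[:3,3]
    return o+d*(z-o[2])/d[2]
def proj(M,E,P):
    c=E[:3,:3].T@(np.array(P,float)-E[:3,3]);return np.array([M[0,0]*c[0]/-c[2]+M[0,2],M[1,1]*-c[1]/-c[2]+M[1,2]])
def crop(img,x0,y0,x1,y1,k,name):
    cv2.imwrite("pics/"+name,cv2.resize(img[y0:y1,x0:x1],None,fx=k,fy=k,interpolation=cv2.INTER_CUBIC))
def delta(target,yaw=None,s=None):
    """shift in tool axes (m) & turn deg to reach TCP target, pointing down with tool x axis heading yaw"""
    s=s or manip.get_state();r=Rt(s)
    d=r.inv().apply(np.array(target)-s["position"])/1000
    if yaw is None: return d.round(4),None
    g=R.from_matrix(np.c_[[np.cos(yaw),np.sin(yaw),0],[np.sin(yaw),-np.cos(yaw),0],[0,0,-1]])
    return d.round(4),np.degrees((r.inv()*g).as_rotvec()).round(2)
E
python3 - <<'E'
from h import *
a,M,E=grab("top");crop(a,170,180,330,300,5,"top1.png");crop(a,290,170,480,290,4,"top2.png")
b,M,E=grab("side");crop(b,160,260,340,380,4,"side1.png")
s=manip.get_state();print(Rt(s).as_matrix())
E
```

```text
[[ 0.9  0.4 -0. ]
 [ 0.4 -0.9  0. ]
 [ 0.  -0.  -1. ]]
```

View pics/top1.png

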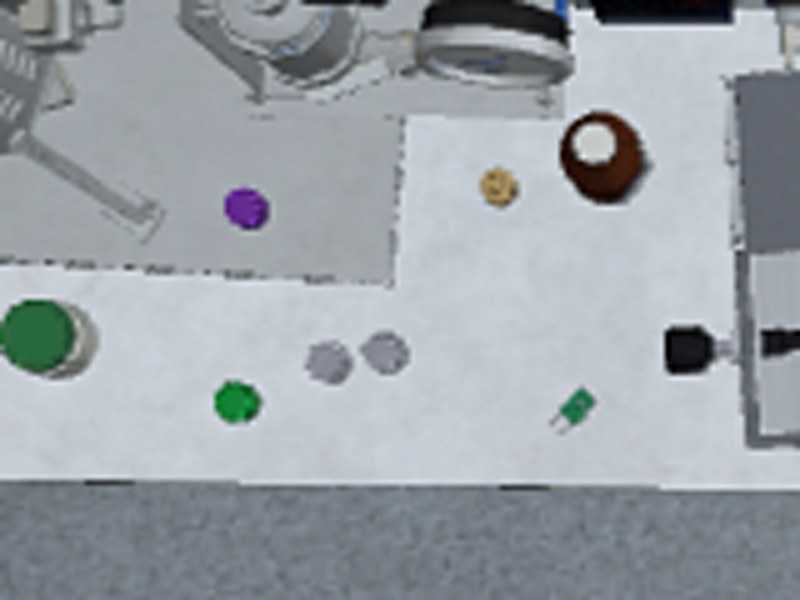

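View pics/top2.png

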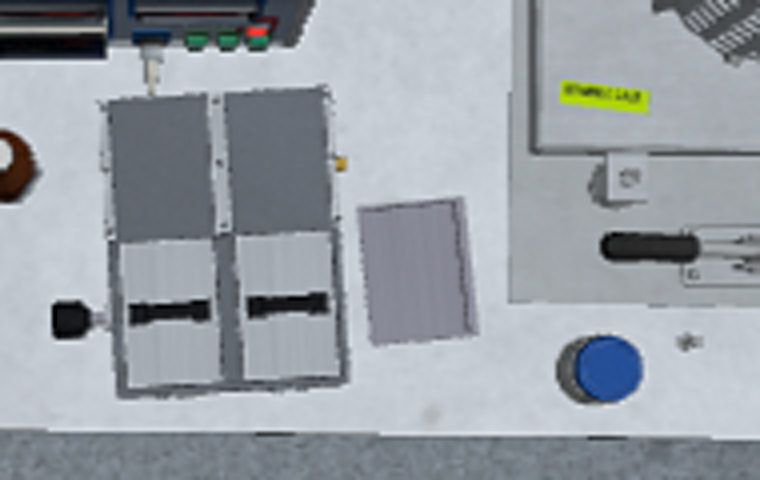

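View pics/side1.png

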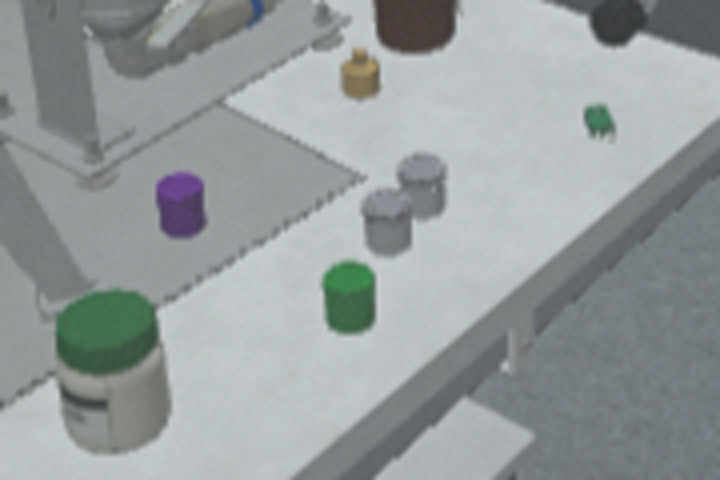

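Run:
```python
from h import *
a,M,E=grab("top");b,Mb,Eb=grab("side")
for n,p,z in [("grip_o",(332.3,247.8),83),("grip_i",(362,246),83),("knob",(307,250),46),("tinA",(235.8,252.2),30),("tinB",(247.2,250.5),30),("green",(217.4,260.2),30),("purple",(219.4,221.8),30),("plug",(285.5,261.5),10),("weight",(269.5,217.5),30),("bottle",(289,209),114),("jar",(177.5,247),67),("tray",(394,238),14),("bolt",(462,255.5),35),("blue",(442,262),83),("lock_fl",(320,269),50),("lock_fr",(376.5,265.5),50),("lock_bl",(316,195),50),("lock_br",(371.5,192),50)]:
    print(n,ray(M,E,p,z))
```

```text
grip_o [498.7 -21.5  83. ]
grip_i [ 505.6 -118.8   83. ]
knob [492.7  62.7  46. ]
tinA [483.5 305.4  30. ]
tinB [489.7 266.7  30. ]
green [455.6 367.4  30. ]
purple [587.  364.2  30. ]
plug [454.4 137.2  10. ]
weight [603.5 192.9  30. ]
bottle [621.  120.5 114. ]
jar [496.7 493.4  67. ]
tray [ 539.1 -234.2   14. ]
bolt [ 480.5 -459.6   35. ]
blue [ 456.1 -379.8   83. ]
lock_fl [429.3  18.3  50. ]
lock_fr [ 443.2 -170.2   50. ]
lock_bl [679.2  34.6  50. ]
lock_br [ 691.2 -153.    50. ]
```

Run:
```python
from h import *
print(delta((480,-30,260),np.radians(94)))
print(delta((360,-270,260),np.radians(59)))
```

```text
(array([ 0.4, -0.3, -0. ]), array([ -0. ,  -0. , -69.5]))
(array([ 0.2, -0.2, -0. ]), array([ -0. ,  -0. , -34.5]))
```

```bash
sed -i 's/return d.round(4),np/return d.round(4).tolist(),np/; s/as_rotvec()).round(2)/as_rotvec()).round(2).tolist()/; s/return d.round(4),None/return d.round(4).tolist()/' h.py
python3 - <<'E'
from h import *
print(delta((360,-350,260),np.radians(59)))
E
```

```text
([0.1823, -0.1071, -0.0289], [-0.02, -0.01, -34.49])
```

>>> {"api": "arm_command", "payload": {
  "commands": [
    [0,[0.036,-0.021,-0.006],[0,0,-7]],
    [0,[0.073,-0.043,-0.012],[0,0,-14]],
    [0,[0.109,-0.064,-0.018],[0,0,-21]],
    [0,[0.146,-0.086,-0.024],[0,0,-28]],
    [0,[0.182,-0.107,-0.03],[0,0,-34.5]]
  ],
  "grip_force": 40
}}

```text
t: 0.77
position: [357.6, -352.7, 260.9]
tool_rot: [0.0, 0.869, 0.495, 0.0]
force: [0.8, 0.8, -0.2]
width: 85.2
```

Run:
```python
from h import *
s=manip.get_state();print(s["t"],s["position"])
print(delta((420,-180,260),np.radians(94)))
```

```text
0.7667 [ 357.6 -352.7  260.9]
([0.1804, -0.0344, 0.0009], [0.01, 0.0, -34.68])
```

>>> {"api": "arm_command", "payload": {
  "commands": [
    [0,[0.036,-0.007,0],[0,0,-7]],
    [0,[0.072,-0.014,0],[0,0,-14]],
    [0,[0.108,-0.02,0],[0,0,-21]],
    [0,[0.144,-0.027,0],[0,0,-28]],
    [0,[0.18,-0.034,0],[0,0,-34.7]]
  ]
}}

```text
t: 1.18
position: [420.8, -180.7, 260.8]
tool_rot: [0.0, 0.682, 0.732, 0.0]
force: [1.2, -0.4, 0.3]
width: 85.8
```

>>> {"api": "arm_command", "payload": {
  "commands": [
    [0,[0.03,0.012,0],[0,0,0]],
    [0,[0.06,0.025,0],[0,0,0]],
    [0,[0.09,0.037,0],[0,0,0]],
    [0,[0.12,0.05,0],[0,0,0]],
    [0,[0.12,0.05,0],[0,0,0]]
  ]
}}

```text
t: 1.6
position: [463.6, -54.8, 260.8]
tool_rot: [-0.0, 0.682, 0.731, 0.001]
force: [-0.3, -0.6, -0.2]
width: 85.6
```

Run:
```python
from h import *
s=manip.get_state();print(s["t"],s["position"])
a,M,E=grab("wrist");cv2.imwrite("pics/w1.png",a);print(E)
```

```text
1.6 [463.6 -54.8 260.8]
[[  1.   -0.1  -0.  458.8]
 [  0.1   1.    0.3  13.7]
 [  0.   -0.3   1.  404.4]
 [  0.    0.    0.    1. ]]
```

View pics/w1.png

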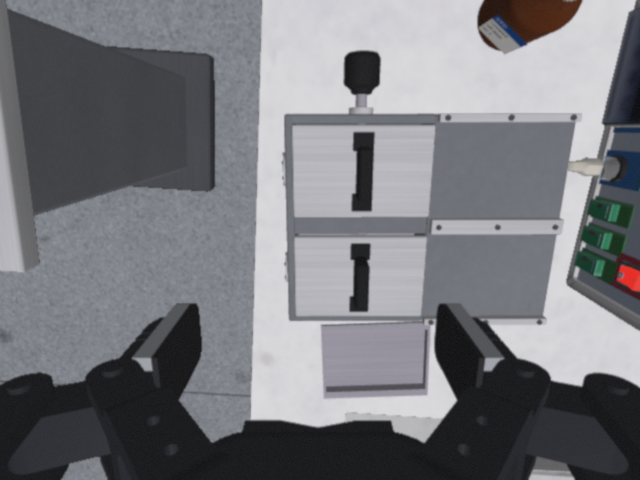

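Run:
```python
from h import *
a,M,E=grab("wrist")
crop(a,275,40,475,190,4,"w1a.png");crop(a,275,190,475,340,4,"w1b.png")
```

```text
(no output)
```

View pics/w1a.png

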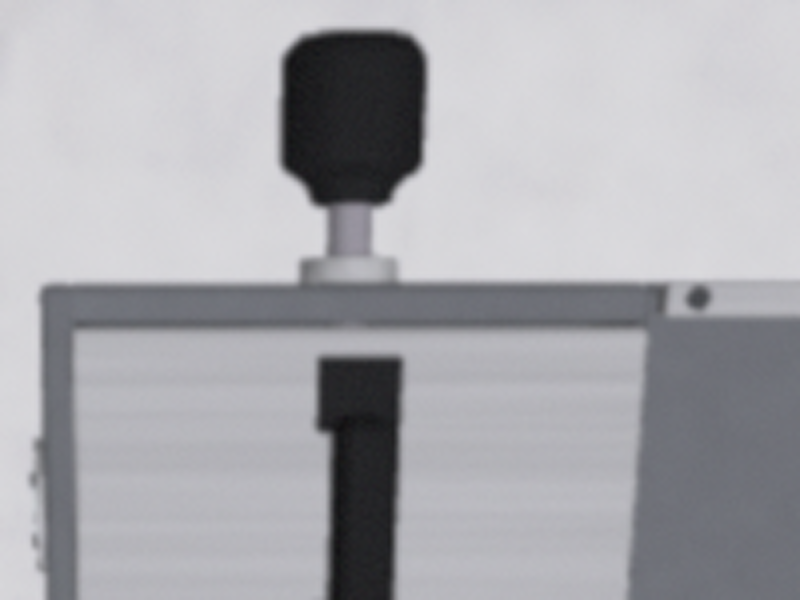

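View pics/w1b.png

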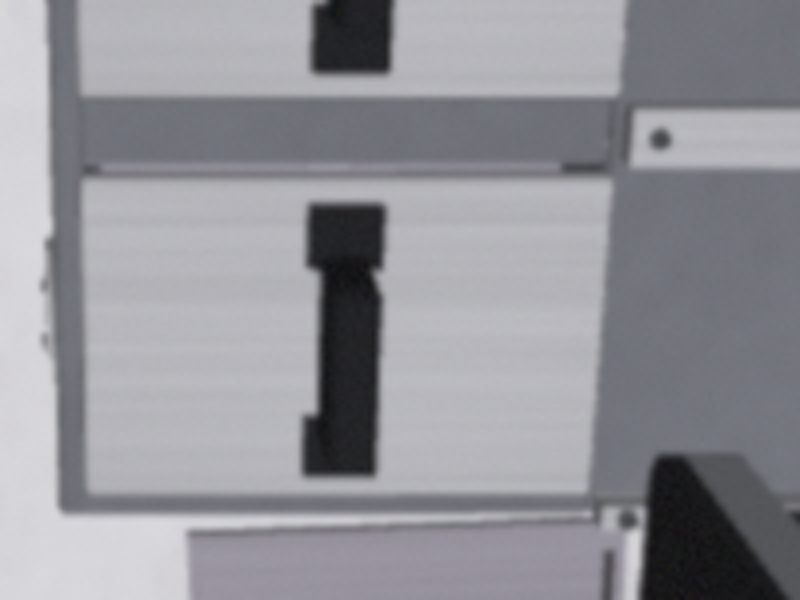

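Run:
```python
from h import *
np.set_printoptions(precision=2,suppress=True)
a,M,E=grab("wrist")
P={k:ray(M,E,v,57)[:2] for k,v in dict(oTL=(293.5,122),oTR=(437,122),oBL=(295,214),oBR=(430,214),iTL=(295.5,234.8),iTR=(428,235),iBL=(296.7,313.5),iBR=(422.5,313.5)).items()}
for k in P: print(k,P[k])
o=sum(P[k] for k in P if k[0]=='o')/4; i=sum(P[k] for k in P if k[0]=='i')/4
print(o,i,np.linalg.norm(o-i))
yx=[np.arctan2(*(P[q+'R']-P[q+'L'])[::-1]) for q in('oT','oB','iT','iB')]; d=o-i
print(yx, np.arctan2(-d[0],d[1]))
# walls corners z=50
for p in [(285.5,111.5),(290.2,318),(275+600/4,317.5),(275+655/4,111.5)]: print("wall",ray(M,E,p,50))
for p in [(352.5-7,80),(381,80)]: pass
print("knob", [ray(M,E,p,30)for p in[(363.3,48),(345.5,70),(381.5,70),(362.5,91)]])
A,Mt,Et=grab("top")
for pt in [(o+i)/2]: print(proj(Mt,Et,[*o,57]),proj(Mt,Et,[*i,57]))
```

```text
oTL [437.41  12.84]
oTR [558.02  20.99]
oBL [442.77 -66.13]
oBR [563.65 -57.93]
iTL [444.22 -85.43]
iTR [564.68 -77.45]
iBL [ 449.48 -164.07]
iBR [ 570.71 -155.81]
[500.46 -22.56] [ 507.27 -120.69] 98.36576610407431
[np.float64(0.06749106053453016), np.float64(0.06771375396780803), np.float64(0.06620383904292894), np.float64(0.06798992755214485)] 0.06929635171813393
wall [429.74  21.01  50.  ]
wall [ 443.15 -172.91   50.  ]
wall [ 576.05 -163.31   50.  ]
wall [560.23  29.83  50.  ]
knob [array([492.94,  78.4 ,  30.  ]), array([479.1 ,  59.79,  30.  ]), array([510.62,  61.92,  30.  ]), array([495.69,  43.57,  30.  ])]
[332.46 247.76] [361.9  246.04]
```

Run:
```python
from h import *
a,M,E=grab("wrist")
for p in [(275+337/4,160),(275+396/4,160),(275+320/4,285),(275+380/4,285)]: print(ray(M,E,p,83))
print(delta((500.5,-22.6,130),np.radians(93.9)))
```

```text
[492.7 -14.6  83. ]
[504.5 -13.8  83. ]
[ 499.  -121.9   83. ]
[ 512.1 -121.    83. ]
([0.0354, 0.0404, 0.1305], [-0.01, 0.02, -0.25])
```

>>> {"api": "arm_command", "payload": {
  "commands": [
    [0,[0.009,0.01,0.032],[0,0,0]],
    [0,[0.018,0.02,0.065],[0,0,0]],
    [0,[0.027,0.03,0.098],[0,0,0]],
    [0,[0.035,0.04,0.13],[0,0,0]],
    [0,[0.035,0.04,0.13],[0,0,0]]
  ]
}}

```text
t: 2.27
position: [496.6, -21.3, 124.0]
tool_rot: [-0.005, 0.684, 0.729, -0.002]
force: [-1.9, -0.7, -1.1]
width: 85.5
```

Run:
```python
from h import *
print(delta((500,-22.6,64),np.radians(93.9)))
```

```text
([-0.0018, 0.004, 0.06], [-0.6, -0.24, -0.28])
```

>>> {"api": "arm_command", "payload": {
  "commands": [
    [0,[0,0,0.02],[0,0,0]],
    [0,[0,0,0.04],[0,0,0]],
    [0,[0,0,0.06],[0,0,0]],
    [0,[0,0,0.065],[0,0,0]],
    [0,[0,0,0.065],[0,0,0]]
  ]
}}

```text
t: 2.68
position: [499.4, -23.0, 65.4]
tool_rot: [-0.001, 0.684, 0.729, -0.001]
force: [0.6, 0.2, -0.1]
width: 85.7
```

Run:
```python
from h import *
s=manip.get_state(); print(s["position"],s["force"])
print(delta((500,-22.6,64),np.radians(93.9)))
a,M,E=grab("wrist");cv2.imwrite("pics/w2.png",a)
```

```text
[499.4 -23.   65.4] [ 0.6  0.2 -0.1]
([0.0003, 0.0006, 0.0014], [-0.12, -0.03, -0.28])
```

View pics/w2.png

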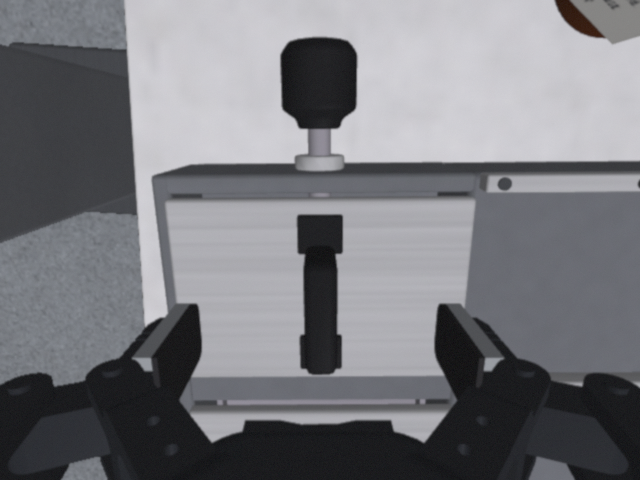

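>>> {"api": "arm_command", "payload": {
  "commands": [
    [255,[0,0,0],[0,0,0]],
    [255,[0,0,0],[0,0,0]],
    [255,[0,0,0],[0,0,0]],
    [255,[0,0,0],[0,0,0]],
    [255,[0,0,0],[0,0,0]]
  ]
}}

```text
t: 3.15
position: [500.6, -22.0, 66.2]
tool_rot: [0.0, 0.684, 0.73, 0.0]
force: [-0.0, -1.8, 0.1]
width: 25.9
```

>>> {"api": "arm_command", "payload": {
  "commands": [
    [255,[0,0,0],[0,0,0]],
    [255,[0,0,0],[0,0,0]],
    [255,[0,0,0],[0,0,0]],
    [255,[0,0,0],[0,0,0]],
    [255,[0,0,0],[0,0,0]]
  ]
}}

```text
t: 3.57
position: [500.5, -22.0, 66.0]
tool_rot: [0.0, 0.684, 0.73, 0.0]
force: [-1.5, 0.8, 5.2]
width: 11.1
```

>>> {"api": "arm_command", "payload": {
  "commands": [
    [255,[0,0.015,0],[0,0,0]],
    [255,[0,0.035,0],[0,0,0]],
    [255,[0,0.06,0],[0,0,0]],
    [255,[0,0.085,0],[0,0,0]],
    [255,[0,0.1,0],[0,0,0]]
  ]
}}

```text
t: 3.98
position: [602.0, -14.7, 66.0]
tool_rot: [-0.0, 0.684, 0.73, 0.001]
force: [-3.5, 2.8, 8.0]
width: 10.6
```

>>> {"api": "arm_command", "payload": {
  "commands": [
    [255,[0,0.008,0],[0,0,0]],
    [255,[0,0.014,0],[0,0,0]],
    [255,[0,0.019,0],[0,0,0]],
    [255,[0,0.02,0],[0,0,0]],
    [255,[0,0.02,0],[0,0,0]]
  ]
}}

```text
t: 4.4
position: [618.2, -13.6, 66.0]
tool_rot: [-0.002, 0.684, 0.73, -0.001]
force: [-10.4, 3.0, 13.5]
width: 10.7
```

>>> {"api": "arm_command", "payload": {
  "commands": [
    [255,[0,-0.001,0],[0,0,0]],
    [0,[0,-0.001,0],[0,0,0]],
    [0,[0,-0.001,0],[0,0,0]],
    [0,[0,-0.001,-0.02],[0,0,0]],
    [0,[0,-0.001,-0.05],[0,0,0]]
  ]
}}

```text
t: 4.82
position: [616.0, -13.9, 112.0]
tool_rot: [-0.003, 0.684, 0.729, -0.002]
force: [-0.3, 0.3, -0.3]
width: 59.0
```

Run:
```python
from h import *
s=manip.get_state(); print(s["position"],s["force"],s["width"])
a,M,E=grab("wrist");cv2.imwrite("pics/w3.png",a)
```

```text
[616.  -13.9 112. ] [-0.3  0.3 -0.3] 58.995138713911885
```

View pics/w3.png

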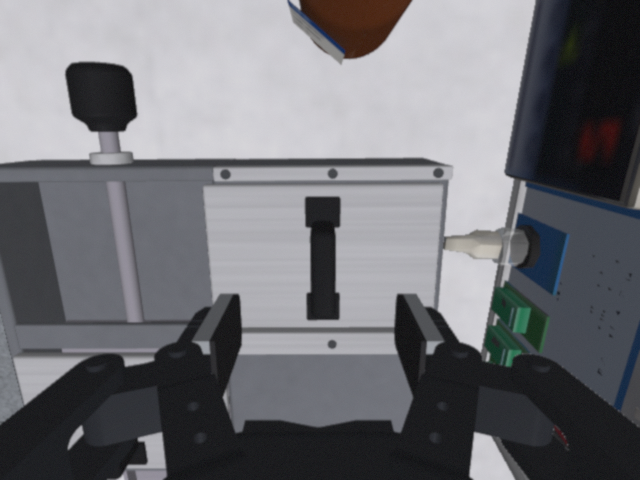

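Run:
```python
from h import *
a,M,E=grab("wrist")
for p in [(100,62),(100,132),(67,95),(135,95)]: print(ray(M,E,p,30))
print(delta((494.5,65,112),np.radians(93.9)))
```

```text
[496.5  80.3  30. ]
[493.2  43.2  30. ]
[476.7  62.   30. ]
[514.4  64.5  30. ]
([0.0883, -0.1224, 0.007], [0.44, 0.14, -0.2])
```

>>> {"api": "arm_command", "payload": {
  "commands": [
    [110,[0.02,-0.028,0],[0,0,0]],
    [110,[0.044,-0.06,0],[0,0,0]],
    [110,[0.066,-0.09,0],[0,0,0]],
    [110,[0.088,-0.122,0.005],[0,0,0]],
    [110,[0.088,-0.122,0.03],[0,0,0]]
  ]
}}

```text
t: 5.33
position: [488.0, 68.6, 87.3]
tool_rot: [0.0, 0.683, 0.73, 0.001]
force: [1.8, 0.5, -0.6]
width: 49.0
```

Run:
```python
from h import *
s=manip.get_state(); print(s["position"],s["force"],s["width"])
print(delta((494.5,65,15),np.radians(93.9)))
a,M,E=grab("wrist");cv2.imwrite("pics/w4.png",a)
```

```text
[488.   68.6  87.3] [ 1.8  0.5 -0.6] 49.038806338192046
([-0.004, 0.0062, 0.0723], [0.08, -0.03, -0.04])
```

View pics/w4.png

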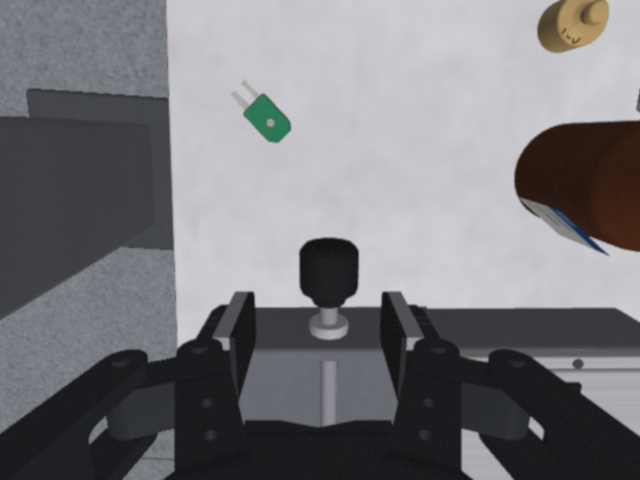

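Run:
```python
from h import *
a,M,E=grab("wrist")
for p in [(232,92),(245,80),(290,128),(275,142)]: print(ray(M,E,p,8))
s=manip.get_state(); print(s["position"],delta((495,65,15),np.radians(93.9)))
```

```text
[436.4 150.7   8. ]
[443.  156.9   8. ]
[467.2 134.7   8. ]
[459.6 127.    8. ]
[487.9  66.5  82.7] ([-0.0021, 0.0074, 0.0677], [-0.32, -0.04, -0.11])
```

>>> {"api": "arm_command", "payload": {
  "commands": [
    [110,[-0.001,0.007,0.012],[0,0,0]],
    [110,[-0.002,0.007,0.03],[0,0,0]],
    [110,[-0.002,0.007,0.05],[0,0,0]],
    [110,[-0.002,0.007,0.066],[0,0,0]],
    [110,[-0.002,0.007,0.066],[0,0,0]]
  ]
}}

```text
t: 5.85
position: [497.4, 63.5, 17.0]
tool_rot: [-0.002, 0.684, 0.729, -0.002]
force: [-0.0, -0.0, -0.7]
width: 48.4
```

>>> {"api": "arm_command", "payload": {
  "commands": [
    [255,[0,0,0],[0,0,0]],
    [255,[0,0,0],[0,0,0]],
    [255,[0,0,0],[0,0,0]],
    [255,[0,0,0],[0,0,0]],
    [255,[0,0,0],[0,0,0]]
  ],
  "grip_force": 50
}}

```text
t: 6.27
position: [494.4, 63.6, 19.3]
tool_rot: [-0.003, 0.684, 0.73, -0.004]
force: [-14.0, -2.9, 5.2]
width: 30.1
```

>>> {"api": "arm_command", "payload": {
  "commands": [
    [255,[0,-0.003,0],[0,0,0]],
    [255,[0.02,-0.003,0],[0,0,0]],
    [255,[0.045,-0.003,0],[0,0,0]],
    [255,[0.07,-0.003,0],[0,0,0]],
    [255,[0.085,-0.003,0],[0,0,0]]
  ]
}}

```text
t: 6.68
position: [488.1, 150.3, 19.5]
tool_rot: [-0.002, 0.684, 0.73, -0.001]
force: [-5.1, 1.4, -5.0]
width: 30.0
```

>>> {"api": "arm_command", "payload": {
  "commands": [
    [255,[0.008,0,0],[0,0,0]],
    [255,[0.013,0,0],[0,0,0]],
    [255,[0.015,0,0],[0,0,0]],
    [255,[0.015,0,0],[0,0,0]],
    [255,[0.015,0,0],[0,0,0]]
  ]
}}

```text
t: 7.1
position: [487.4, 161.3, 19.5]
tool_rot: [-0.0, 0.683, 0.73, -0.003]
force: [-6.3, -12.3, -2.2]
width: 30.2
```

>>> {"api": "arm_command", "payload": {
  "commands": [
    [255,[-0.001,0,0],[0,0,0]],
    [120,[-0.001,0,0],[0,0,0]],
    [120,[-0.001,0,0],[0,0,0]],
    [120,[-0.001,0,-0.03],[0,0,0]],
    [110,[-0.001,0,-0.07],[0,0,0]]
  ],
  "grip_force": 40
}}

```text
t: 7.52
position: [487.5, 162.5, 88.4]
tool_rot: [-0.002, 0.684, 0.73, -0.002]
force: [0.6, 0.5, 0.4]
width: 48.6
```

>>> {"api": "arm_command", "payload": {
  "commands": [
    [0,[0.01,0,-0.03],[0,0,0]],
    [0,[0.03,0,-0.06],[0,0,0]],
    [0,[0.05,0,-0.09],[0,0,0]],
    [0,[0.07,0,-0.12],[0,0,0]],
    [0,[0.07,0,-0.12],[0,0,0]]
  ]
}}

```text
t: 7.93
position: [489.1, 236.6, 218.6]
tool_rot: [0.004, 0.683, 0.73, 0.007]
force: [0.7, 0.1, 1.3]
width: 85.3
```

Run:
```python
from h import *
s=manip.get_state(); print(s["position"],s["force"],s["width"])
a,M,E=grab("wrist");cv2.imwrite("pics/w5.png",a);print(s["position"],manip.get_state()["position"])
```

```text
[489.1 236.6 218.6] [0.7 0.1 1.3] 85.3406797990445
[489.1 236.6 218.6] [488.  235.  215.4]
```

View pics/w5.png

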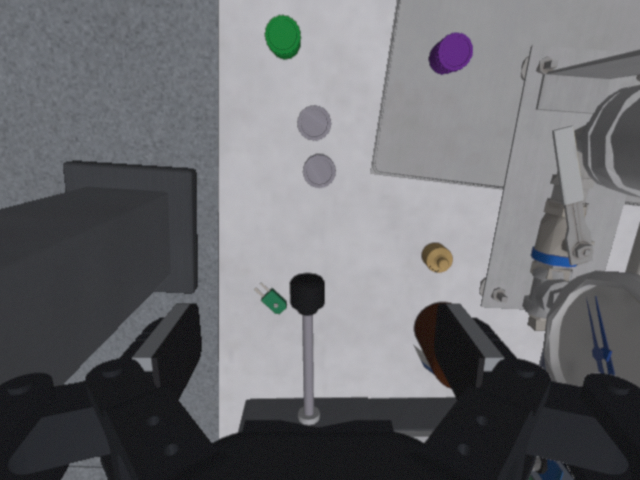

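Run:
```python
from h import *
a,M,E=grab("wrist");s=manip.get_state()
crop(a,230,0,430,150*200//150,4,"w5c.png")
g=cv2.GaussianBlur(cv2.cvtColor(a,cv2.COLOR_BGR2GRAY),(3,3),0)
m=((g<175)&(g>90)).astype(np.uint8);m[:,:225]=0;m[:,370:]=0;m[:85]=0;m[230:]=0
m=cv2.morphologyEx(m,cv2.MORPH_CLOSE,np.ones((5,5)))
for c in cv2.findContours(m,cv2.RETR_EXTERNAL,cv2.CHAIN_APPROX_NONE)[0]:
    if cv2.contourArea(c)>200:
        (x,y),r=cv2.minEnclosingCircle(c);print(x,y,r,ray(M,E,(x,y),30))
print(s["position"])
```

```text
321.5 168.5 19.039531707763672 [490.7 271.7  30. ]
316.42340087890625 120.16532135009766 19.31801986694336 [484.  309.5  30. ]
[486.5 233.7 212.6]
```

View pics/w5c.png

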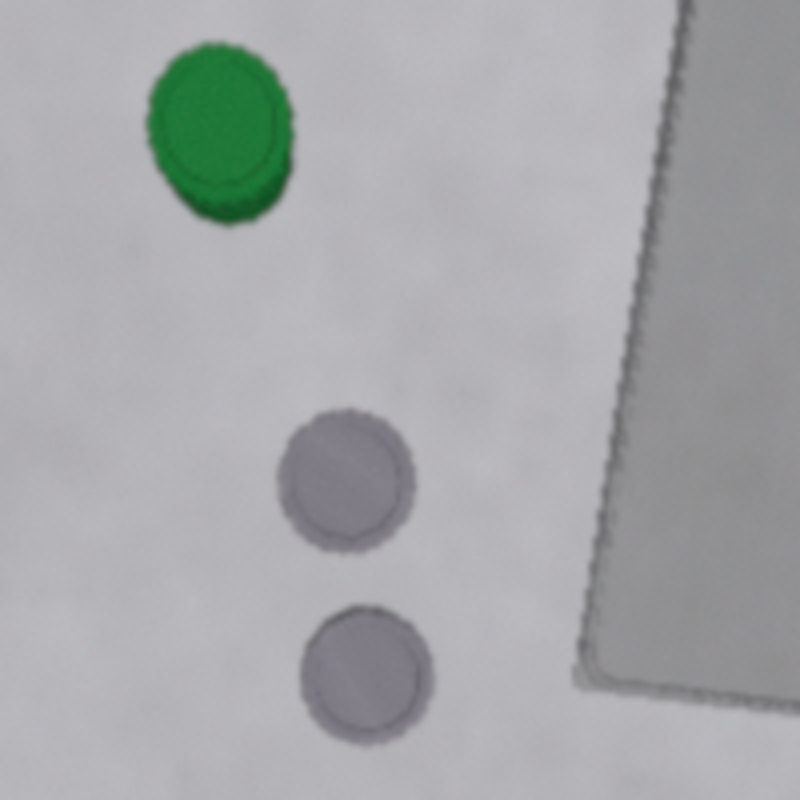

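>>> {"api": "arm_command", "payload": {
  "commands": [
    [0,[0.007,0.002,0.02],[0,0,0]],
    [0,[0.014,0.003,0.04],[0,0,0]],
    [0,[0.022,0.004,0.06],[0,0,0]],
    [0,[0.03,0.005,0.085],[0,0,0]],
    [0,[0.03,0.005,0.085],[0,0,0]]
  ]
}}

```text
t: 8.45
position: [484.0, 261.8, 118.6]
tool_rot: [-0.003, 0.684, 0.73, -0.004]
force: [-1.6, -0.9, -1.1]
width: 85.2
```

>>> {"api": "arm_command", "payload": {
  "commands": [
    [0,[0,0,0],[0,0,0]],
    [0,[0,0,0],[0,0,0]],
    [0,[0,0,0],[0,0,0]]
  ]
}}

```text
t: 8.7
position: [488.9, 262.5, 126.0]
tool_rot: [0.001, 0.684, 0.729, 0.001]
force: [-0.1, -0.8, -0.4]
width: 85.3
```

```bash
cat >> h.py <<'E'
def tins(a,M,E,x0,x1,y0,y1,lo=90,hi=175,z=30):
    g=cv2.GaussianBlur(cv2.cvtColor(a,cv2.COLOR_BGR2GRAY),(3,3),0)
    m=((g<hi)&(g>lo)).astype(np.uint8);k=np.zeros_like(m);k[y0:y1,x0:x1]=1;m*=k
    m=cv2.morphologyEx(m,cv2.MORPH_CLOSE,np.ones((5,5)))
    for c in cv2.findContours(m,cv2.RETR_EXTERNAL,cv2.CHAIN_APPROX_NONE)[0]:
        if cv2.contourArea(c)>200:
            (x,y),r=cv2.minEnclosingCircle(c);print("tin px",x,y,r,ray(M,E,(x,y),z))
E
python3 - <<'E'
from h import *
a,M,E=grab("wrist");s=manip.get_state();print(s["position"])
cv2.imwrite("pics/w6.png",a)
tins(a,M,E,225,400,0,320)
print(delta((490,268.5,10),np.radians(94)))
E
```

```text
[489.  262.6 126.2]
tin px 312.0 226.5 126.98533630371094 [485.  271.5  30. ]
tin px 349.5390319824219 99.10060119628906 45.120567321777344 [501.9 347.8  30. ]
tin px 312.0 30.899999618530273 13.506024360656738 [478.4 381.7  30. ]
tin px 254.0 93.0 78.10900115966797 [447.3 347.6  30. ]
([0.0058, 0.0011, 0.1162], [0.15, -0.03, -0.32])
```

View pics/w6.png

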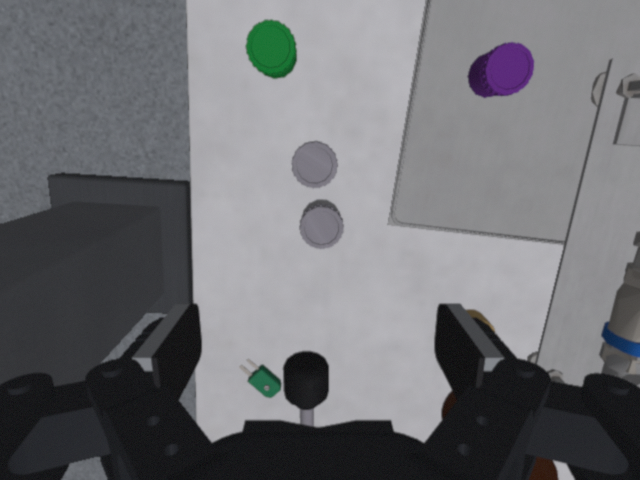

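Run:
```python
from h import *
a,M,E=grab("wrist")
g=cv2.GaussianBlur(cv2.cvtColor(a,cv2.COLOR_BGR2GRAY),(3,3),0)[120:260,280:360]
print(cv2.HoughCircles(g,cv2.HOUGH_GRADIENT,1,30,param1=80,param2=12,minRadius=17,maxRadius=25))
for p in [(314,163),(321.3,226.5)]: print(ray(M,E,p,30))
print(manip.get_state()["position"])
```

```text
[[[ 33.5  43.5  23.3]
  [ 41.5 103.5  24.4]]]
[484.  310.7  30. ]
[490.9 271.9  30. ]
[488.9 262.6 126.1]
```

>>> {"api": "arm_command", "payload": {
  "commands": [
    [0,[0.004,0.001,0.03],[0,0,0]],
    [0,[0.008,0.001,0.06],[0,0,0]],
    [0,[0.008,0.001,0.09],[0,0,0]],
    [0,[0.008,0.001,0.115],[0,0,0]],
    [0,[0.008,0.001,0.115],[0,0,0]]
  ]
}}

```text
t: 9.22
position: [484.9, 269.5, 5.5]
tool_rot: [-0.002, 0.684, 0.73, -0.003]
force: [-1.1, -0.9, -0.6]
width: 85.4
```

>>> {"api": "arm_command", "payload": {
  "commands": [
    [0,[0,0,0],[0,0,0]],
    [0,[0,0,0],[0,0,0]]
  ]
}}

```text
t: 9.38
position: [489.8, 271.2, 11.5]
tool_rot: [0.001, 0.684, 0.73, 0.001]
force: [0.3, -0.8, 0.7]
width: 85.7
```

Run:
```python
from h import *
a,M,E=grab("wrist");s=manip.get_state();print(s["position"])
cv2.imwrite("pics/w7.png",a)
```

```text
[490.3 271.4  12. ]
```

View pics/w7.png

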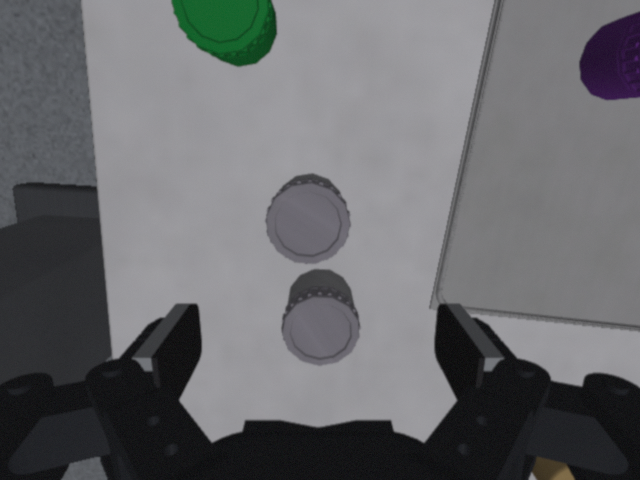

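Run:
```python
from h import *
a,M,E=grab("wrist");s=manip.get_state();print(s["position"])
print(ray(M,E,(320,328),30),ray(M,E,(308,222),30))
print(proj(M,E,[*s["position"][:2],30]),delta((490,270,10),np.radians(94)))
```

```text
[490.4 271.4  12.1]
[491.1 272.1  30. ] [484.7 310.2  30. ]
[317.8 329.7] ([-0.0014, -0.0005, 0.0021], [0.25, -0.06, -0.3])
```

Well centred. Lower 2 mm and close.

>>> {"api": "arm_command", "payload": {
  "commands": [
    [0,[0,0,0.002],[0,0,0]],
    [255,[0,0,0.002],[0,0,0]],
    [255,[0,0,0.002],[0,0,0]],
    [255,[0,0,0.002],[0,0,0]],
    [255,[0,0,0.002],[0,0,0]]
  ]
}}

```text
t: 9.9
position: [488.4, 270.9, 7.8]
tool_rot: [0.0, 0.684, 0.73, 0.0]
force: [0.8, 0.0, 0.0]
width: 38.9
```

>>> {"api": "arm_command", "payload": {
  "commands": [
    [255,[0,0,0],[0,0,0]],
    [255,[0,0,0],[0,0,0]],
    [255,[0,0,0],[0,0,0]],
    [255,[0,0,-0.01],[0,0,0]],
    [255,[0,0,-0.02],[0,0,0]]
  ]
}}

```text
t: 10.32
position: [487.5, 270.6, 27.5]
tool_rot: [-0.001, 0.684, 0.73, -0.001]
force: [0.4, -0.1, -1.3]
width: 26.2
```

>>> {"api": "arm_command", "payload": {
  "commands": [
    [255,[0,0,-0.03],[0,0,0]],
    [255,[0,0,-0.06],[0,0,0]],
    [255,[0,0,-0.09],[0,0,0]],
    [255,[0,0,-0.1],[0,0,0]],
    [255,[0,0,-0.1],[0,0,0]]
  ]
}}

```text
t: 10.73
position: [490.8, 271.7, 131.9]
tool_rot: [0.002, 0.684, 0.73, 0.003]
force: [0.9, 0.7, -1.7]
width: 26.2
```

Run:
```python
from h import *
a,M,E=grab("side");s=manip.get_state();print(s["position"],s["force"])
p=proj(M,E,s["position"]);print(p, proj(M,E,s["position"]-[0,0,8]))
x,y=map(int,p);crop(a,x-50,y-60,x+50,y+40,6,"s2.png")
a,M,E=grab("wrist");cv2.imwrite("pics/w8.png",a)
```

```text
[489.3 271.2 129.4] [-0.3  0.3 -0.4]
[264.1 265.3] [264.3 268.4]
```

View pics/s2.png

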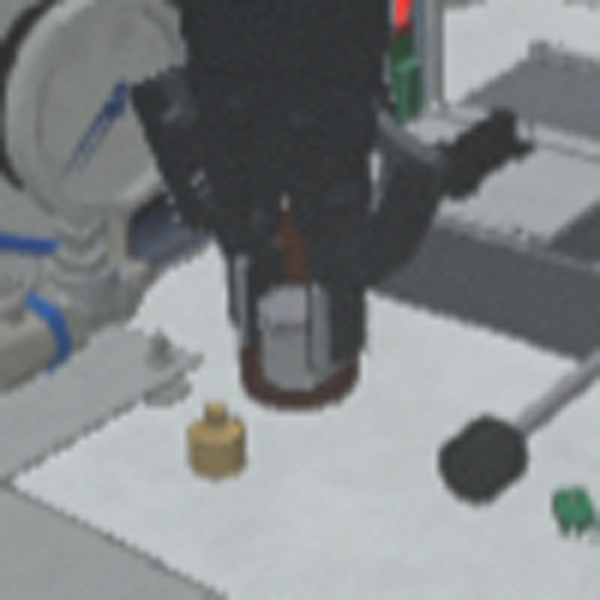

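View pics/w8.png

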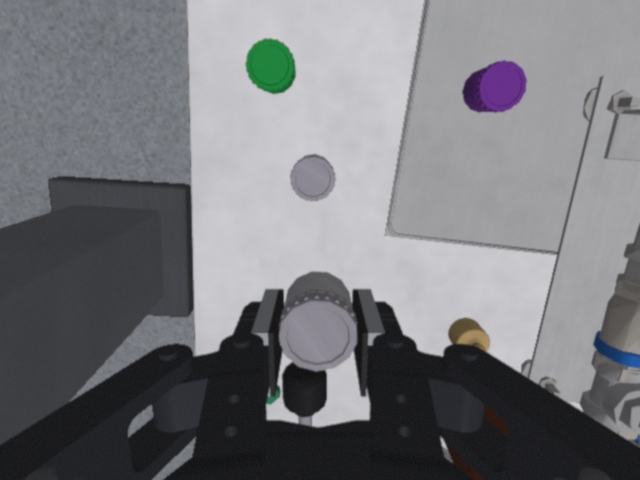

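>>> {"api": "arm_command", "payload": {
  "commands": [
    [255,[-0.015,0,0],[0,0,6]],
    [255,[-0.035,0,0],[0,0,12]],
    [255,[-0.057,0,0],[0,0,18]],
    [255,[-0.078,0,0],[0,0,24]],
    [255,[-0.098,0,0],[0,0,30]]
  ]
}}

```text
t: 11.25
position: [492.8, 171.9, 125.1]
tool_rot: [-0.001, 0.851, 0.526, -0.002]
force: [1.0, -0.6, -0.5]
width: 26.6
```

>>> {"api": "arm_command", "payload": {
  "commands": [
    [255,[-0.017,0.01,0],[0,0,6]],
    [255,[-0.034,0.02,0],[0,0,12]],
    [255,[-0.051,0.03,0],[0,0,18]],
    [255,[-0.068,0.04,0],[0,0,24]],
    [255,[-0.085,0.049,0],[0,0,30]]
  ]
}}

```text
t: 11.67
position: [499.3, 74.2, 125.2]
tool_rot: [-0.001, 0.958, 0.287, -0.002]
force: [-0.2, -0.2, -0.4]
width: 26.5
```

>>> {"api": "arm_command", "payload": {
  "commands": [
    [255,[-0.011,0.02,0],[0,0,6]],
    [255,[-0.022,0.04,0],[0,0,12]],
    [255,[-0.033,0.06,0],[0,0,18]],
    [255,[-0.044,0.078,0],[0,0,24]],
    [255,[-0.049,0.085,0],[0,0,30]]
  ]
}}

```text
t: 12.08
position: [506.0, -24.8, 125.3]
tool_rot: [-0.0, 1.0, 0.029, -0.002]
force: [-0.3, 0.4, -0.6]
width: 26.6
```

>>> {"api": "arm_command", "payload": {
  "commands": [
    [255,[0,0,0],[0,0,0]],
    [255,[0,0,0],[0,0,0]],
    [255,[0,0,0],[0,0,0]],
    [255,[0,0,0],[0,0,0]]
  ]
}}

```text
t: 12.42
position: [506.7, -21.8, 126.8]
tool_rot: [-0.0, 0.999, 0.034, -0.001]
force: [-0.5, 0.2, -0.1]
width: 26.7
```

Run:
```python
from h import *
a,M,E=grab("wrist");s=manip.get_state();print(s["position"],s["width"])
cv2.imwrite("pics/w9.png",a)
print(delta((520.5,-21.2,90),np.radians(3.9)))
```

```text
[507.  -21.8 127.1] 26.32445850842817
([0.0136, 0.0004, 0.0371], [-0.03, 0.05, -0.03])
```

View pics/w9.png

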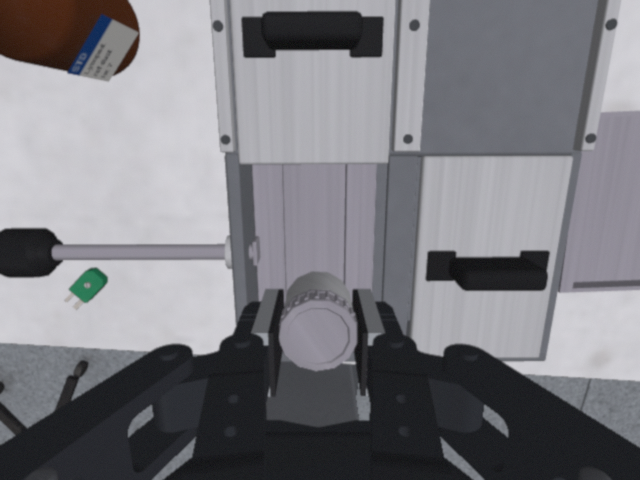

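Run:
```python
from h import *
a,M,E=grab("wrist");s=manip.get_state();print(s["position"],s["width"])
ey=np.array([-.068,.9977])
for v,l,r in [(180,284,346),(240,284,347)]:
    A,B=ray(M,E,(l,v),21),ray(M,E,(r,v),21);print(A,B,(A+B)/2,np.linalg.norm(A-B), ((A+B)/2)[:2]@ey)
print("port",np.array([500.5,-22.6])@ey, "tcp",s["position"][:2]@ey)
crop(a,220,100,420,250,4,"w9c.png")
```

```text
[507.1 -21.9 127.3] 26.507018569783515
[543.    1.3  21. ] [545.6 -37.7  21. ] [544.3 -18.2  21. ] 39.075759332822734 -55.18343446420331
[503.7  -0.4  21. ] [506.4 -41.8  21. ] [505.1 -21.1  21. ] 41.44116986352226 -55.40385337050963
port -56.58202 tcp -56.303398165273286
```

View pics/w9c.png

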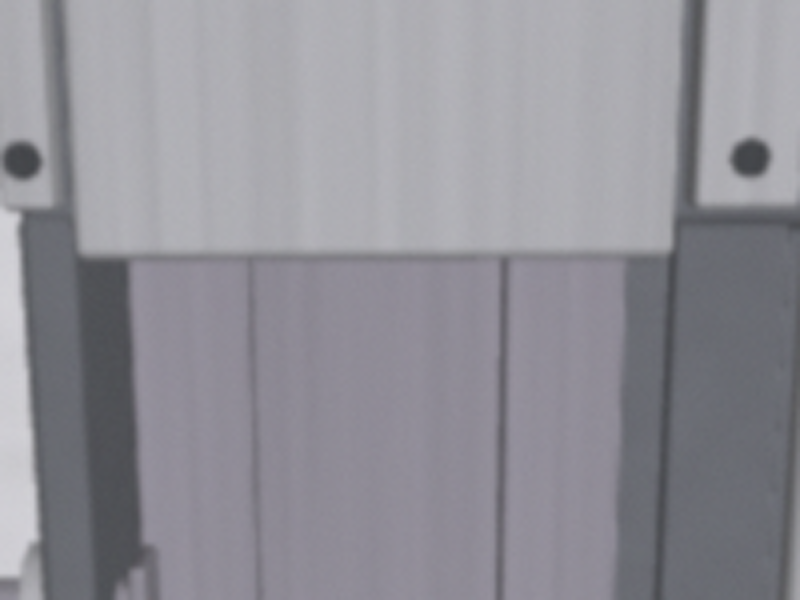

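>>> {"api": "arm_command", "payload": {
  "commands": [
    [255,[0.007,0,0.015],[0,0,0]],
    [255,[0.0135,0,0.035],[0,0,0]],
    [255,[0.0135,0,0.055],[0,0,0]],
    [255,[0.0135,0,0.07],[0,0,0]],
    [255,[0.0135,0,0.08],[0,0,0]]
  ]
}}

```text
t: 12.93
position: [519.8, -21.0, 45.9]
tool_rot: [-0.0, 0.999, 0.033, -0.001]
force: [0.3, 0.3, -0.4]
width: 26.8
```

>>> {"api": "arm_command", "payload": {
  "commands": [
    [255,[0,0,0.006],[0,0,0]],
    [255,[0,0,0.012],[0,0,0]],
    [255,[0,0,0.017],[0,0,0]],
    [255,[0,0,0.02],[0,0,0]],
    [255,[0,0,0.02],[0,0,0]]
  ]
}}

```text
t: 13.35
position: [520.8, -21.9, 27.4]
tool_rot: [-0.0, 0.999, 0.032, -0.0]
force: [-1.5, -0.2, -0.7]
width: 26.4
```

Run:
```python
from h import *
a,M,E=grab("wrist");s=manip.get_state();print(s["position"],s["width"],s["force"])
cv2.imwrite("pics/w10.png",a)
```

```text
[521.  -21.9  27.8] 26.164420271749936 [ 0.5 -0.9 -0.6]
```

View pics/w10.png

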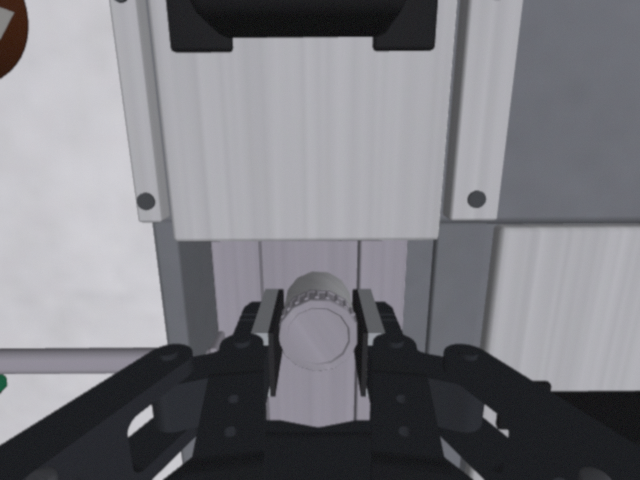

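Run:
```python
from h import *
a,M,E=grab("wrist");s=manip.get_state();print(s["position"],s["width"])
crop(a,200,220,420,385,3,"w10c.png")
ey=np.array([-.068,.9977])
for v,l,r in [(250,260,357.5),(280,260.5,358)]:
    A,B=ray(M,E,(l,v),21),ray(M,E,(r,v),21);print(A,B,(A+B)/2,np.linalg.norm(A-B), ((A+B)/2)[:2]@ey)
print("tcp",s["position"][:2]@ey)
```

```text
[521.2 -22.   28. ] 26.74593626906732
[542.1   1.8  21. ] [544.6 -37.   21. ] [543.4 -17.6  21. ] 38.89642574891706 -54.483204324696004
[529.3   1.3  21. ] [531.9 -38.4  21. ] [530.6 -18.5  21. ] 39.76766623302556 -54.56044331551657
tcp -57.37374772233867
```

View pics/w10c.png

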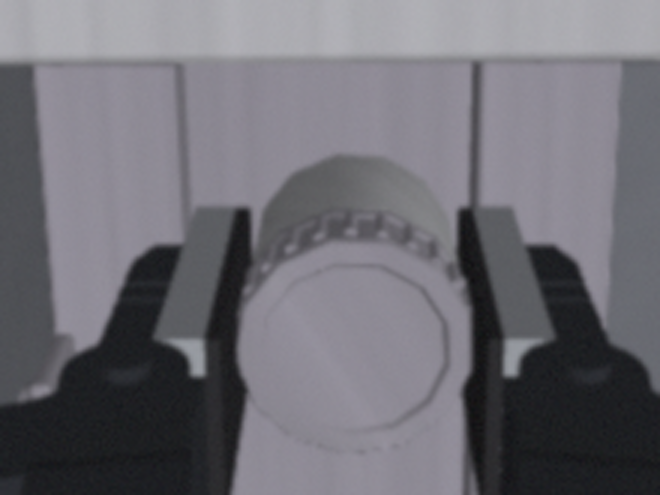

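>>> {"api": "arm_command", "payload": {
  "commands": [
    [255,[0,-0.0015,0],[0,0,0]],
    [255,[0,-0.003,0.0015],[0,0,0]],
    [255,[0,-0.003,0.003],[0,0,0]],
    [255,[0,-0.003,0.0045],[0,0,0]],
    [255,[0,-0.003,0.006],[0,0,0]]
  ]
}}

```text
t: 13.87
position: [520.6, -18.8, 21.5]
tool_rot: [0.0, 0.999, 0.032, 0.0]
force: [-0.2, 0.8, 0.3]
width: 26.7
```

>>> {"api": "arm_command", "payload": {
  "commands": [
    [255,[0,0,0],[0,0,0]],
    [255,[0,0,0],[0,0,0]],
    [255,[0,0,0],[0,0,0]]
  ]
}}

```text
t: 14.12
position: [520.6, -18.9, 21.5]
tool_rot: [-0.0, 0.999, 0.032, -0.0]
force: [-0.1, 0.2, -0.6]
width: 27.0
```

>>> {"api": "arm_command", "payload": {
  "commands": [
    [131,[0,0,0],[0,0,0]],
    [131,[0,0,0],[0,0,0]],
    [131,[0,0,0],[0,0,0]],
    [131,[0,0,0],[0,0,0]],
    [131,[0,0,-0.005],[0,0,0]]
  ]
}}

```text
t: 14.53
position: [519.9, -18.7, 26.0]
tool_rot: [-0.0, 0.999, 0.032, -0.001]
force: [-0.5, -0.2, -0.3]
width: 41.6
```

>>> {"api": "arm_command", "payload": {
  "commands": [
    [131,[0,0,-0.015],[0,0,0]],
    [131,[0,0,-0.03],[0,0,0]],
    [131,[0,0,-0.06],[0,0,0]],
    [131,[0,0,-0.095],[0,0,0]],
    [131,[0,0,-0.1],[0,0,0]]
  ]
}}

```text
t: 14.95
position: [524.2, -19.7, 132.8]
tool_rot: [0.001, 0.999, 0.032, 0.004]
force: [2.1, -0.5, 0.9]
width: 41.5
```

Run:
```python
from h import *
a,M,E=grab("wrist");s=manip.get_state();print(s["position"],s["width"],s["force"])
cv2.imwrite("pics/w11.png",a)
a,M,E=grab("top");crop(a,170,180,330,300,4,"top3.png")
```

```text
[523.9 -19.7 131.7] 41.74846325306983 [1.2 0.7 0.8]
```

View pics/w11.png

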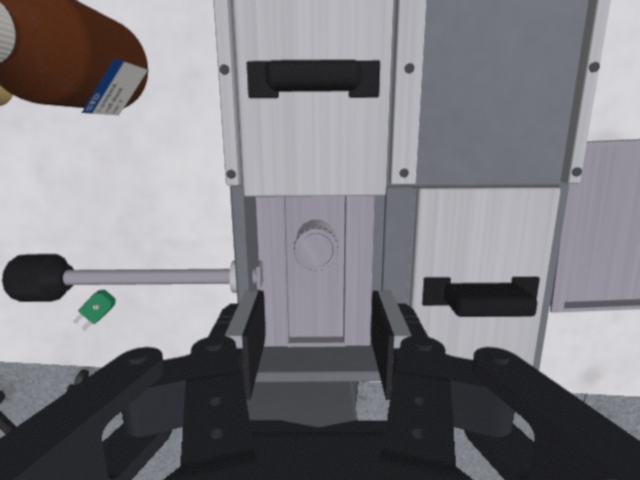

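View pics/top3.png

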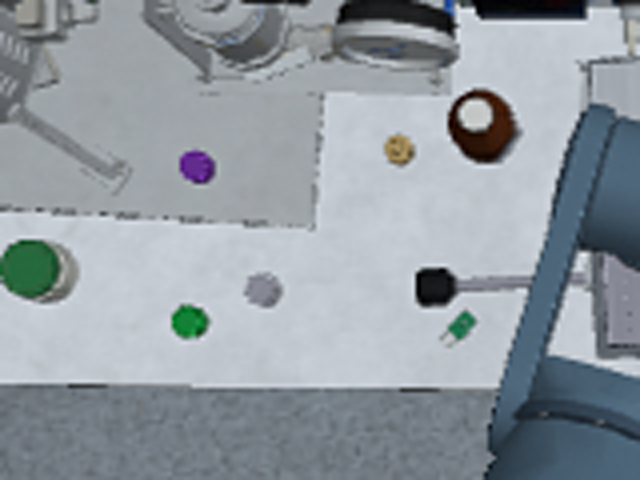

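>>> {"api": "arm_command", "payload": {
  "commands": [
    [110,[-0.001,-0.02,0],[0,0,0]],
    [110,[-0.002,-0.05,0],[0,0,0]],
    [110,[-0.004,-0.085,0],[0,0,0]],
    [110,[-0.006,-0.12,0],[0,0,0]],
    [110,[-0.008,-0.155,0],[0,0,0]]
  ]
}}

```text
t: 15.47
position: [501.0, 136.5, 124.9]
tool_rot: [-0.0, 0.999, 0.032, -0.001]
force: [0.7, 0.2, 0.6]
width: 48.5
```

>>> {"api": "arm_command", "payload": {
  "commands": [
    [110,[-0.002,-0.035,0],[0,0,0]],
    [110,[-0.004,-0.07,0],[0,0,0]],
    [110,[-0.005,-0.1,0],[0,0,0]],
    [110,[-0.007,-0.125,0],[0,0,0]],
    [110,[-0.007,-0.145,0],[0,0,0]]
  ]
}}

```text
t: 15.88
position: [484.2, 281.3, 124.7]
tool_rot: [0.0, 0.999, 0.033, -0.002]
force: [0.6, 0.3, 0.5]
width: 48.0
```

>>> {"api": "arm_command", "payload": {
  "commands": [
    [110,[0,-0.005,0],[0,0,0]],
    [110,[0,-0.01,0],[0,0,0]],
    [110,[0,-0.01,0],[0,0,0]],
    [110,[0,-0.01,0],[0,0,0]]
  ]
}}

```text
t: 16.22
position: [485.3, 288.6, 125.8]
tool_rot: [0.0, 0.999, 0.032, -0.001]
force: [0.4, 0.2, 0.5]
width: 49.0
```

Run:
```python
from h import *
a,M,E=grab("wrist");s=manip.get_state();print(s["position"],s["width"],s["force"])
cv2.imwrite("pics/w12.png",a)
```

```text
[485.6 288.4 126.1] 48.55207706482298 [0.7 0.2 0. ]
```

View pics/w12.png

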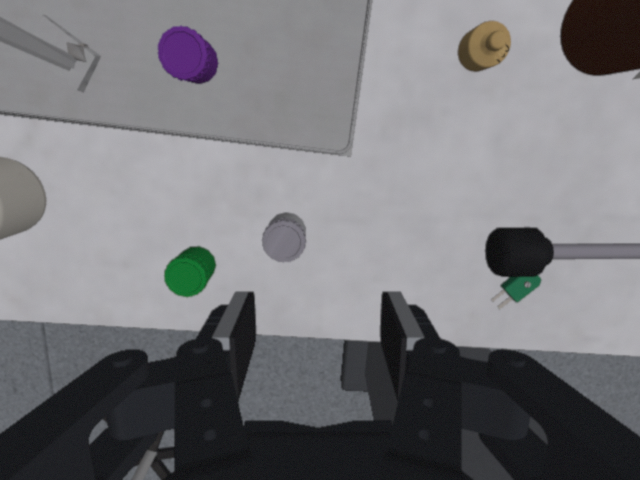

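Run:
```python
from h import *
a,M,E=grab("wrist");s=manip.get_state();print(s["position"])
P=ray(M,E,(284.5,240.5),30);print(P,ray(M,E,(188,273),30), delta((P[0],P[1],10),np.radians(3.9)))
```

```text
[485.7 288.4 126.3]
[485.  308.6  30. ] [459.2 370.   30. ] ([0.0006, -0.0203, 0.1163], [0.02, 0.03, -0.26])
```

>>> {"api": "arm_command", "payload": {
  "commands": [
    [110,[0,-0.01,0.02],[0,0,0]],
    [110,[0,-0.02,0.045],[0,0,0]],
    [110,[0,-0.0205,0.065],[0,0,0]],
    [110,[0,-0.0205,0.08],[0,0,0]],
    [110,[0,-0.0205,0.09],[0,0,0]]
  ]
}}

```text
t: 16.73
position: [483.4, 308.7, 34.7]
tool_rot: [0.0, 0.999, 0.032, -0.001]
force: [0.3, -0.7, 0.1]
width: 48.6
```

>>> {"api": "arm_command", "payload": {
  "commands": [
    [110,[0,0,0.008],[0,0,0]],
    [110,[0,0,0.016],[0,0,0]],
    [110,[0,0,0.022],[0,0,0]],
    [110,[0,0,0.025],[0,0,0]],
    [110,[0,0,0.025],[0,0,0]]
  ]
}}

```text
t: 17.15
position: [484.2, 309.8, 11.3]
tool_rot: [0.0, 0.999, 0.032, -0.0]
force: [-0.1, -0.5, 0.1]
width: 48.5
```

Run:
```python
from h import *
a,M,E=grab("wrist");s=manip.get_state();print(s["position"],s["width"],s["force"])
cv2.imwrite("pics/w13.png",a)
```

```text
[484.4 309.9  11.7] 48.60405086766311 [ 0.1 -0.6  0.5]
```

View pics/w13.png

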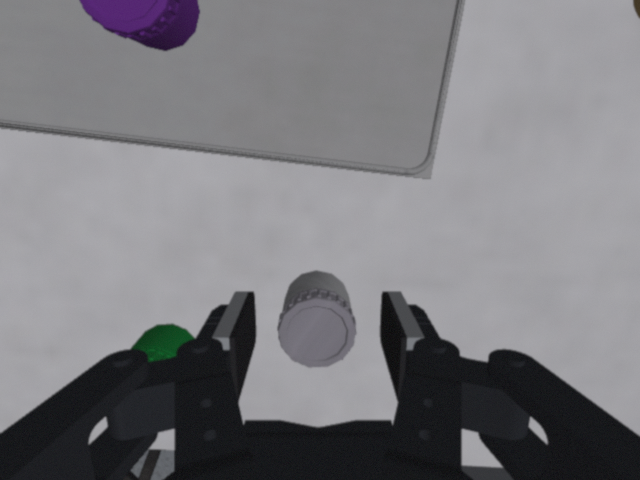

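>>> {"api": "arm_command", "payload": {
  "commands": [
    [255,[0,0,0],[0,0,0]],
    [255,[0,0,0],[0,0,0]],
    [255,[0,0,0],[0,0,0]],
    [255,[0,0,0],[0,0,0]],
    [255,[0,0,0],[0,0,0]]
  ]
}}

```text
t: 17.62
position: [485.0, 310.3, 12.5]
tool_rot: [-0.0, 0.999, 0.032, 0.001]
force: [-0.8, 0.0, 5.6]
width: 26.5
```

>>> {"api": "arm_command", "payload": {
  "commands": [
    [255,[0,0,-0.015],[0,0,0]],
    [255,[0,0,-0.04],[0,0,0]],
    [255,[0,0,-0.07],[0,0,0]],
    [255,[0,0,-0.1],[0,0,0]],
    [255,[0,0,-0.12],[0,0,0]]
  ]
}}

```text
t: 18.03
position: [484.9, 310.2, 134.1]
tool_rot: [-0.0, 0.999, 0.032, 0.001]
force: [0.3, 1.1, 0.6]
width: 26.1
```

>>> {"api": "arm_command", "payload": {
  "commands": [
    [255,[0,0,0],[0,0,0]],
    [255,[0,0.015,0],[0,0,0]],
    [255,[0,0.04,0],[0,0,0]],
    [255,[0,0.07,0],[0,0,0]],
    [255,[0,0.1,0],[0,0,0]]
  ]
}}

```text
t: 18.45
position: [489.6, 209.3, 130.3]
tool_rot: [0.0, 0.999, 0.033, -0.001]
force: [0.1, -0.6, -0.7]
width: 26.5
```

Run:
```python
from h import *
s=manip.get_state();print(s["position"],s["width"],s["force"])
print(delta((483,-19.5,130),np.radians(3.9)))
```

```text
[489.6 209.3 130.3] 26.491511626617065 [ 0.1 -0.6 -0.7]
([-0.0218, 0.2279, 0.0004], [0.01, 0.11, -0.1])
```

>>> {"api": "arm_command", "payload": {
  "commands": [
    [255,[-0.004,0.035,0],[0,0,0]],
    [255,[-0.008,0.07,0],[0,0,0]],
    [255,[-0.012,0.105,0],[0,0,0]],
    [255,[-0.015,0.14,0],[0,0,0]],
    [255,[-0.018,0.175,0],[0,0,0]]
  ]
}}

```text
t: 18.87
position: [482.8, 33.0, 130.4]
tool_rot: [-0.0, 0.999, 0.032, -0.001]
force: [0.8, 0.4, 0.6]
width: 26.5
```

>>> {"api": "arm_command", "payload": {
  "commands": [
    [255,[-0.003,0.025,0],[0,0,0]],
    [255,[-0.005,0.045,0],[0,0,0]],
    [255,[-0.006,0.055,0],[0,0,0]],
    [255,[-0.006,0.055,0.01],[0,0,0]],
    [255,[-0.006,0.055,0.03],[0,0,0]]
  ]
}}

```text
t: 19.28
position: [483.3, -21.2, 102.4]
tool_rot: [0.0, 0.999, 0.032, 0.002]
force: [0.6, -0.8, -0.2]
width: 26.3
```

>>> {"api": "arm_command", "payload": {
  "commands": [
    [255,[0,0,0.01],[0,0,0]],
    [255,[0,0,0.02],[0,0,0]],
    [255,[0,0,0.025],[0,0,0]],
    [255,[0,0,0.025],[0,0,0]],
    [255,[0,0,0.025],[0,0,0]]
  ]
}}

```text
t: 19.7
position: [481.6, -20.3, 76.4]
tool_rot: [-0.0, 0.999, 0.033, -0.0]
force: [0.4, 0.2, -0.2]
width: 26.4
```

Run:
```python
from h import *
a,M,E=grab("wrist");s=manip.get_state();print(s["position"],s["width"],s["force"])
cv2.imwrite("pics/w14.png",a)
print(delta((480.7,-21.6,24.5),np.radians(3.9)))
```

```text
[482.1 -20.6  76.9] 26.42178531019106 [ 0.3 -0.1 -0.9]
([-0.0015, 0.0009, 0.0524], [0.01, -0.03, -0.15])
```

View pics/w14.png

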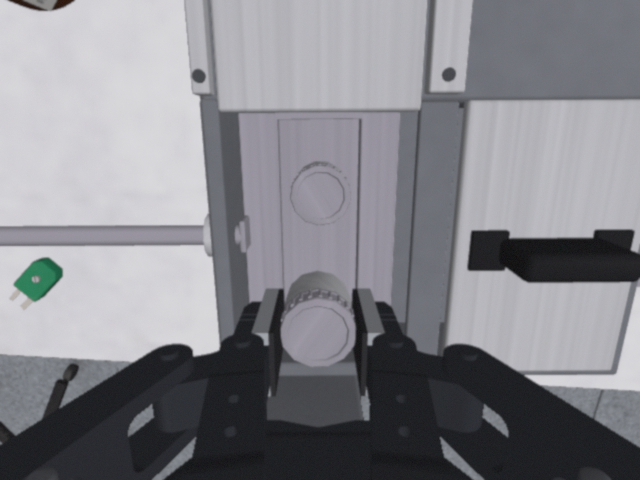

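>>> {"api": "arm_command", "payload": {
  "commands": [
    [255,[0,0.0005,0.01],[0,0,0]],
    [255,[0,0.0005,0.022],[0,0,0]],
    [255,[0,0.0005,0.034],[0,0,0]],
    [255,[0,0.0005,0.042],[0,0,0]],
    [255,[0,0.0005,0.046],[0,0,0]]
  ]
}}

```text
t: 20.17
position: [481.1, -21.3, 29.5]
tool_rot: [-0.0, 0.999, 0.032, -0.001]
force: [-0.2, -0.6, -0.4]
width: 26.7
```

>>> {"api": "arm_command", "payload": {
  "commands": [
    [255,[0,0,0.002],[0,0,0]],
    [255,[0,0,0.004],[0,0,0]],
    [255,[0,0,0.005],[0,0,0]],
    [255,[0,0,0.005],[0,0,0]],
    [255,[0,0,0.005],[0,0,0]]
  ]
}}

```text
t: 20.58
position: [482.1, -21.5, 26.0]
tool_rot: [0.0, 0.999, 0.032, 0.0]
force: [0.1, -0.5, -1.4]
width: 26.5
```

>>> {"api": "arm_command", "payload": {
  "commands": [
    [255,[0,0,0.001],[0,0,0]],
    [131,[0,0,0.001],[0,0,0]],
    [131,[0,0,0.001],[0,0,0]],
    [131,[0,0,0.001],[0,0,0]],
    [131,[0,0,-0.004],[0,0,0]]
  ]
}}

```text
t: 21.0
position: [481.0, -21.3, 29.1]
tool_rot: [-0.0, 0.999, 0.032, -0.001]
force: [0.3, -0.4, 0.0]
width: 41.6
```

>>> {"api": "arm_command", "payload": {
  "commands": [
    [131,[0,0,-0.015],[0,0,0]],
    [131,[0,0,-0.03],[0,0,0]],
    [131,[0,0,-0.06],[0,0,0]],
    [131,[-0.02,0,-0.09],[0,0,0]],
    [131,[-0.03,0,-0.1],[0,0,0]]
  ]
}}

```text
t: 21.42
position: [453.0, -23.9, 133.6]
tool_rot: [0.001, 0.999, 0.033, 0.002]
force: [0.4, -0.1, 0.1]
width: 41.7
```

Run:
```python
from h import *
a,M,E=grab("wrist");s=manip.get_state();print(s["position"],s["width"],s["force"])
cv2.imwrite("pics/w15.png",a)
```

```text
[452.  -23.8 133.8] 41.439843894253826 [1.2 0.5 0.3]
```

View pics/w15.png

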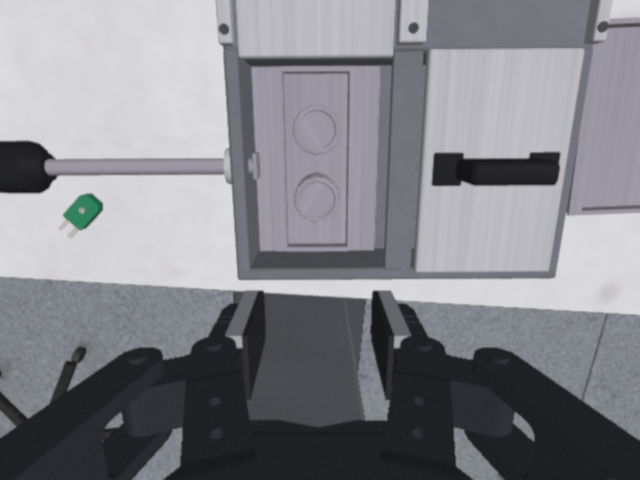

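>>> {"api": "arm_command", "payload": {
  "commands": [
    [60,[0.01,0,0],[0,0,-7]],
    [60,[0.02,0,0],[0,0,-14]],
    [60,[0.035,0,0],[0,0,-21]],
    [60,[0.05,0,0],[0,0,-28]],
    [60,[0.065,0,0],[0,0,-35]]
  ]
}}

```text
t: 21.88
position: [517.3, -19.0, 129.3]
tool_rot: [-0.0, 0.943, 0.334, -0.0]
force: [-0.1, -0.5, -0.2]
width: 65.3
```

>>> {"api": "arm_command", "payload": {
  "commands": [
    [60,[0,0,0],[0,0,-7]],
    [60,[0,0,0],[0,0,-14]],
    [60,[0,0,0],[0,0,-21]],
    [60,[0,0,0],[0,0,-28]],
    [60,[0,0,0],[0,0,-35]]
  ]
}}

```text
t: 22.3
position: [516.6, -19.0, 129.1]
tool_rot: [-0.0, 0.798, 0.602, -0.0]
force: [0.3, -0.3, 0.6]
width: 64.9
```

>>> {"api": "arm_command", "payload": {
  "commands": [
    [60,[0,0,0],[0,0,-7]],
    [60,[0,0,0],[0,0,-14]],
    [60,[0,0,0],[0,0,-20]],
    [60,[0,0,0],[0,0,-20]],
    [60,[0,0,0],[0,0,-20]]
  ]
}}

```text
t: 22.72
position: [516.6, -19.1, 129.3]
tool_rot: [-0.0, 0.685, 0.729, -0.0]
force: [0.1, -0.1, -0.2]
width: 65.2
```

Run:
```python
from h import *
s=manip.get_state();print(s["position"],s["width"],s["force"])
print(delta((617.5,-13.8,110),np.radians(93.9)))
```

```text
[516.6 -19.1 129.3] 65.18853472193777 [ 0.1 -0.1 -0.2]
([-0.0009, 0.1011, 0.0192], [-0.02, -0.01, -0.38])
```

>>> {"api": "arm_command", "payload": {
  "commands": [
    [60,[-0.001,0.025,0],[0,0,-0.4]],
    [60,[-0.001,0.055,0],[0,0,-0.4]],
    [60,[-0.001,0.085,0.01],[0,0,-0.4]],
    [60,[-0.001,0.098,0.02],[0,0,-0.4]],
    [60,[-0.001,0.101,0.035],[0,0,-0.4]]
  ]
}}

```text
t: 23.13
position: [621.0, -13.8, 95.3]
tool_rot: [0.002, 0.683, 0.731, 0.001]
force: [-0.9, -0.6, -0.2]
width: 65.1
```

>>> {"api": "arm_command", "payload": {
  "commands": [
    [60,[0,0,0.012],[0,0,0]],
    [60,[0,0,0.022],[0,0,0]],
    [60,[0,0,0.028],[0,0,0]],
    [60,[0,0,0.029],[0,0,0]],
    [60,[0,0,0.029],[0,0,0]]
  ]
}}

```text
t: 23.55
position: [616.9, -13.6, 65.3]
tool_rot: [-0.0, 0.682, 0.732, -0.0]
force: [-0.4, 0.6, 0.6]
width: 65.2
```

Run:
```python
from h import *
a,M,E=grab("wrist");s=manip.get_state();print(s["position"],s["width"],s["force"])
cv2.imwrite("pics/w16.png",a)
```

```text
[617.5 -13.7  66. ] 65.20026208089202 [-1.1  0.2  0.1]
```

View pics/w16.png

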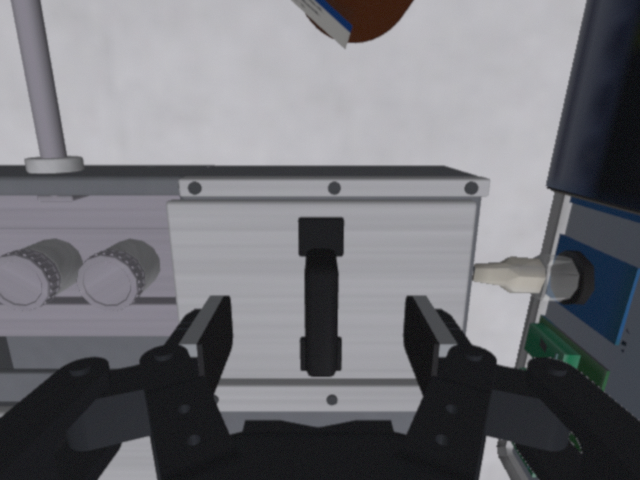

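>>> {"api": "arm_command", "payload": {
  "commands": [
    [255,[0,0,0],[0,0,0]],
    [255,[0,0,0],[0,0,0]],
    [255,[0,0,0],[0,0,0]],
    [255,[0,0,0],[0,0,0]],
    [255,[0,0,0],[0,0,0]]
  ]
}}

```text
t: 24.02
position: [617.9, -13.7, 66.2]
tool_rot: [0.0, 0.681, 0.732, 0.0]
force: [-0.4, 0.8, 1.4]
width: 10.7
```

>>> {"api": "arm_command", "payload": {
  "commands": [
    [255,[0,0,0],[0,0,0]],
    [255,[0,0,0],[0,0,0]],
    [255,[0,-0.015,0],[0,0,0]],
    [255,[0,-0.035,0],[0,0,0]],
    [255,[0,-0.055,0],[0,0,0]]
  ]
}}

```text
t: 24.43
position: [563.4, -17.6, 66.2]
tool_rot: [0.001, 0.681, 0.732, 0.001]
force: [2.5, 0.6, 3.8]
width: 10.8
```

>>> {"api": "arm_command", "payload": {
  "commands": [
    [255,[0,-0.02,0],[0,0,0]],
    [255,[0,-0.035,0],[0,0,0]],
    [255,[0,-0.05,0],[0,0,0]],
    [255,[0,-0.058,0],[0,0,0]],
    [255,[0,-0.063,0],[0,0,0]]
  ]
}}

```text
t: 24.85
position: [500.2, -22.1, 66.3]
tool_rot: [0.001, 0.681, 0.732, 0.001]
force: [21.4, 4.7, -8.5]
width: 11.1
```

>>> {"api": "arm_command", "payload": {
  "commands": [
    [255,[0,-0.001,0],[0,0,0]],
    [255,[0,-0.002,0],[0,0,0]],
    [255,[0,-0.002,0],[0,0,0]],
    [255,[0,-0.002,0],[0,0,0]]
  ]
}}

```text
t: 25.18
position: [500.4, -22.1, 66.2]
tool_rot: [0.002, 0.681, 0.732, 0.002]
force: [8.0, 2.4, -1.2]
width: 11.1
```

>>> {"api": "arm_command", "payload": {
  "commands": [
    [255,[0,0.001,0],[0,0,0]],
    [110,[0,0.001,0],[0,0,0]],
    [110,[0,0.001,0],[0,0,0]],
    [110,[0,0.001,-0.02],[0,0,0]],
    [110,[0,0.001,-0.045],[0,0,0]]
  ]
}}

```text
t: 25.6
position: [496.0, -21.6, 108.4]
tool_rot: [-0.003, 0.681, 0.732, -0.002]
force: [0.7, 0.9, 0.1]
width: 48.7
```

>>> {"api": "arm_command", "payload": {
  "commands": [
    [110,[0.02,0,0],[0,0,0]],
    [110,[0.055,0,0],[0,0,0]],
    [110,[0.09,0,0],[0,0,0]],
    [110,[0.12,0,0],[0,0,0]],
    [110,[0.15,0,0],[0,0,0]]
  ]
}}

```text
t: 26.02
position: [487.0, 128.7, 110.2]
tool_rot: [-0.0, 0.681, 0.732, -0.001]
force: [0.9, -0.2, -0.5]
width: 48.6
```

Run:
```python
from h import *
s=manip.get_state();print(s["position"],s["width"],s["force"])
print(delta((487.5,162,19),np.radians(93.9)))
a,M,E=grab("wrist");cv2.imwrite("pics/w17.png",a)
a,M,E=grab("top");crop(a,280,170,440,290,4,"top4.png")
```

```text
[487.  128.7 110.2] 48.617526463005824 [ 0.9 -0.2 -0.5]
([0.0332, 0.003, 0.0911], [-0.08, 0.01, 0.2])
```

View pics/w17.png

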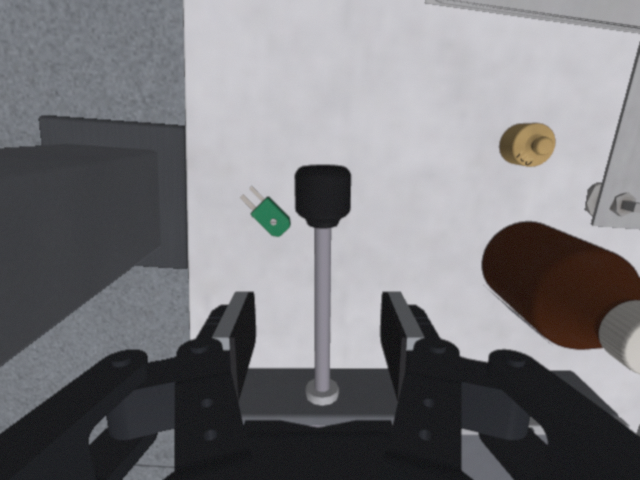

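>>> {"api": "arm_command", "payload": {
  "commands": [
    [110,[0.015,0.001,0],[0,0,0]],
    [110,[0.03,0.002,0.005],[0,0,0]],
    [110,[0.035,0.002,0.02],[0,0,0]],
    [110,[0.035,0.002,0.04],[0,0,0]],
    [110,[0.035,0.002,0.06],[0,0,0]]
  ]
}}

```text
t: 26.53
position: [487.6, 162.2, 50.0]
tool_rot: [0.0, 0.681, 0.732, -0.0]
force: [0.2, 0.1, 0.5]
width: 48.5
```

>>> {"api": "arm_command", "payload": {
  "commands": [
    [110,[0,0,0.014],[0,0,0]],
    [110,[0,0,0.024],[0,0,0]],
    [110,[0,0,0.029],[0,0,0]],
    [110,[0,0,0.03],[0,0,0]],
    [110,[0,0,0.03],[0,0,0]]
  ]
}}

```text
t: 26.95
position: [487.7, 162.2, 20.7]
tool_rot: [-0.0, 0.681, 0.732, -0.0]
force: [-0.3, 0.6, 0.9]
width: 48.9
```

Run:
```python
from h import *
s=manip.get_state();print(s["position"],s["width"],s["force"])
a,M,E=grab("wrist");cv2.imwrite("pics/w18.png",a)
```

```text
[487.7 162.2  20.7] 48.87801385094712 [-0.3  0.6  0.9]
```

View pics/w18.png

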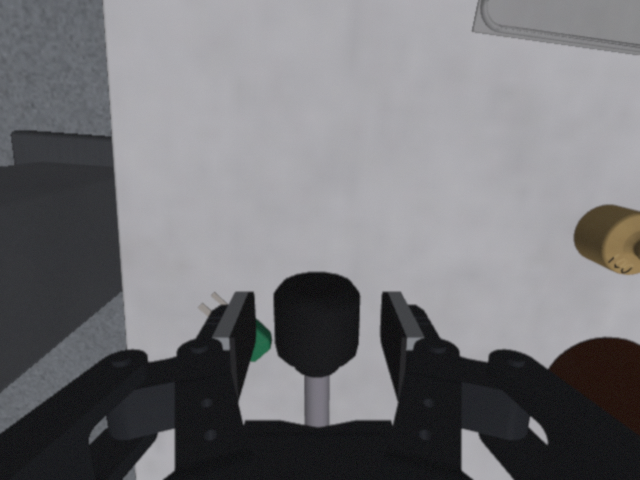

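Centred on the knob; close and push home.

>>> {"api": "arm_command", "payload": {
  "commands": [
    [255,[0,0,0.001],[0,0,0]],
    [255,[0,0,0.001],[0,0,0]],
    [255,[0,0,0.001],[0,0,0]],
    [255,[0,0,0.001],[0,0,0]],
    [255,[0,0,0.001],[0,0,0]]
  ],
  "grip_force": 50
}}

```text
t: 27.42
position: [487.3, 162.5, 20.7]
tool_rot: [-0.0, 0.681, 0.732, -0.0]
force: [-4.6, -1.8, 8.0]
width: 30.1
```

>>> {"api": "arm_command", "payload": {
  "commands": [
    [255,[-0.01,0,0],[0,0,0]],
    [255,[-0.025,0,0],[0,0,0]],
    [255,[-0.04,0,0],[0,0,0]],
    [255,[-0.055,0,0],[0,0,0]],
    [255,[-0.07,0,0],[0,0,0]]
  ]
}}

```text
t: 27.83
position: [492.3, 92.3, 20.7]
tool_rot: [-0.0, 0.681, 0.732, -0.0]
force: [-4.2, -1.4, 7.3]
width: 30.3
```

>>> {"api": "arm_command", "payload": {
  "commands": [
    [255,[-0.013,0,0],[0,0,0]],
    [255,[-0.022,0,0],[0,0,0]],
    [255,[-0.028,0,0],[0,0,0]],
    [255,[-0.03,0,0],[0,0,0]],
    [255,[-0.03,0,0],[0,0,0]]
  ]
}}

```text
t: 28.25
position: [494.3, 64.6, 20.7]
tool_rot: [-0.002, 0.682, 0.732, 0.001]
force: [-3.8, 9.6, 8.3]
width: 29.7
```

>>> {"api": "arm_command", "payload": {
  "commands": [
    [255,[0.001,0,0],[0,0,0]],
    [120,[0.001,0,0],[0,0,0]],
    [120,[0.001,0,0],[0,0,0]],
    [110,[0.001,0,-0.03],[0,0,0]],
    [110,[0.001,0,-0.07],[0,0,0]]
  ],
  "grip_force": 40
}}

```text
t: 28.67
position: [491.6, 63.9, 87.3]
tool_rot: [-0.003, 0.681, 0.732, -0.002]
force: [-0.0, -0.6, -0.3]
width: 48.6
```

>>> {"api": "arm_command", "payload": {
  "commands": [
    [60,[0,0,-0.02],[0,0,0]],
    [60,[-0.02,0,-0.03],[0,0,0]],
    [60,[-0.05,0,-0.03],[0,0,0]],
    [60,[-0.08,0,-0.03],[0,0,0]],
    [60,[-0.11,0,-0.03],[0,0,0]]
  ]
}}

```text
t: 29.08
position: [503.1, -47.2, 120.5]
tool_rot: [0.001, 0.681, 0.732, 0.0]
force: [0.6, 0.2, -0.5]
width: 65.0
```

Run:
```python
from h import *
s=manip.get_state();print(s["position"],s["width"],s["force"])
print(delta((507,-120.3,110),np.radians(93.9)))
a,M,E=grab("wrist");cv2.imwrite("pics/w19.png",a)
```

```text
[503.1 -47.2 120.5] 65.01321535993499 [ 0.6  0.2 -0.5]
([-0.0731, -0.0014, 0.0106], [0.12, 0.06, 0.27])
```

View pics/w19.png

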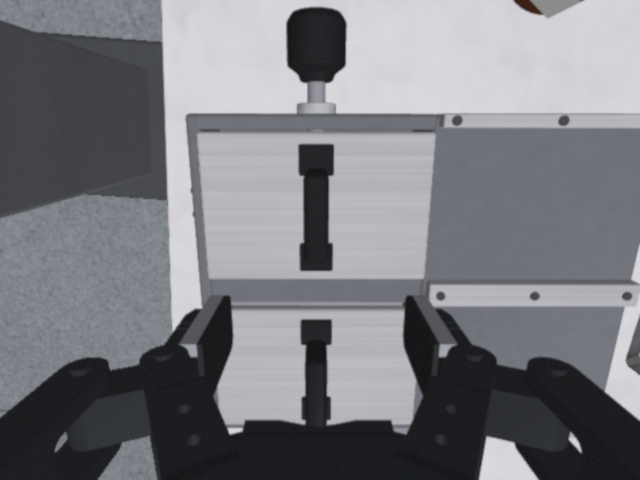

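>>> {"api": "arm_command", "payload": {
  "commands": [
    [60,[-0.025,0,0],[0,0,0]],
    [60,[-0.05,0,0],[0,0,0]],
    [60,[-0.068,0,0.005],[0,0,0]],
    [60,[-0.073,0,0.015],[0,0,0]],
    [60,[-0.073,0,0.03],[0,0,0]]
  ]
}}

```text
t: 29.55
position: [509.1, -120.7, 90.3]
tool_rot: [0.002, 0.682, 0.731, 0.0]
force: [-0.4, 1.0, -0.0]
width: 65.7
```

>>> {"api": "arm_command", "payload": {
  "commands": [
    [60,[0,0,0.012],[0,0,0]],
    [60,[0,0,0.021],[0,0,0]],
    [60,[0,0,0.025],[0,0,0]],
    [60,[0,0,0.026],[0,0,0]],
    [60,[0,0,0.026],[0,0,0]]
  ]
}}

```text
t: 29.97
position: [507.7, -118.2, 63.4]
tool_rot: [-0.0, 0.681, 0.732, -0.0]
force: [0.5, -0.7, 0.0]
width: 65.0
```

>>> {"api": "arm_command", "payload": {
  "commands": [
    [255,[0,0,0],[0,0,0]],
    [255,[0,0,0],[0,0,0]],
    [255,[0,0,0],[0,0,0]],
    [255,[0,0,0],[0,0,0]],
    [255,[0,0,0],[0,0,0]]
  ]
}}

```text
t: 30.38
position: [508.1, -118.9, 64.2]
tool_rot: [0.0, 0.681, 0.732, 0.0]
force: [-0.3, -0.4, 1.5]
width: 10.8
```

>>> {"api": "arm_command", "payload": {
  "commands": [
    [255,[0,0,0],[0,0,0]],
    [255,[0,0,0],[0,0,0]],
    [255,[0,0,0],[0,0,0]]
  ]
}}

```text
t: 30.63
position: [508.1, -118.8, 64.1]
tool_rot: [0.0, 0.681, 0.732, 0.0]
force: [-1.4, 1.8, 5.6]
width: 10.9
```

>>> {"api": "arm_command", "payload": {
  "commands": [
    [255,[0,0.015,0],[0,0,0]],
    [255,[0,0.035,0],[0,0,0]],
    [255,[0,0.06,0],[0,0,0]],
    [255,[0,0.085,0],[0,0,0]],
    [255,[0,0.1,0],[0,0,0]]
  ]
}}

```text
t: 31.05
position: [609.5, -111.6, 64.2]
tool_rot: [0.001, 0.681, 0.732, 0.0]
force: [-1.8, -0.3, 7.3]
width: 11.2
```

>>> {"api": "arm_command", "payload": {
  "commands": [
    [255,[0,0.008,0],[0,0,0]],
    [255,[0,0.014,0],[0,0,0]],
    [255,[0,0.019,0],[0,0,0]],
    [255,[0,0.02,0],[0,0,0]],
    [255,[0,0.02,0],[0,0,0]]
  ]
}}

```text
t: 31.47
position: [625.1, -110.5, 64.2]
tool_rot: [-0.002, 0.681, 0.732, -0.002]
force: [-12.3, -0.6, 13.0]
width: 11.1
```

>>> {"api": "arm_command", "payload": {
  "commands": [
    [255,[0,-0.001,0],[0,0,0]],
    [110,[0,-0.001,0],[0,0,0]],
    [110,[0,-0.001,0],[0,0,0]],
    [110,[0,-0.001,-0.02],[0,0,0]],
    [110,[0,-0.001,-0.05],[0,0,0]]
  ]
}}

```text
t: 31.88
position: [623.5, -109.2, 109.8]
tool_rot: [-0.004, 0.681, 0.732, -0.001]
force: [-0.0, -0.1, 0.1]
width: 48.7
```

Run:
```python
from h import *
s=manip.get_state();print(s["position"],s["width"],s["force"])
a,M,E=grab("wrist");cv2.imwrite("pics/w20.png",a)
```

```text
[ 623.5 -109.2  109.8] 48.72910398399805 [-0.  -0.1  0.1]
```

View pics/w20.png

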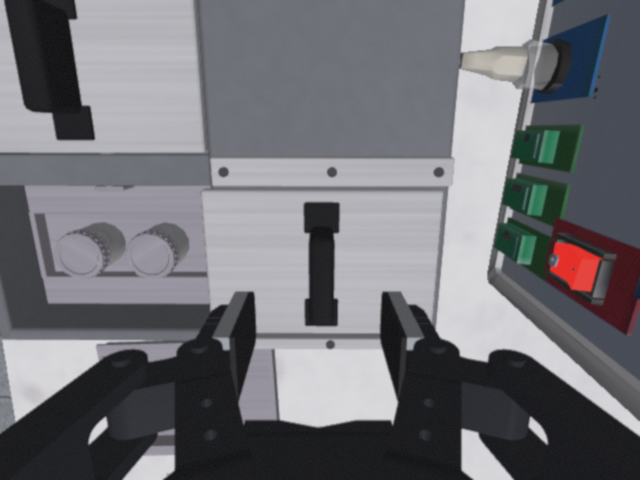

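>>> {"api": "arm_command", "payload": {
  "commands": [
    [110,[0,-0.015,-0.01],[0,0,7]],
    [110,[0,-0.04,-0.02],[0,0,14]],
    [110,[0,-0.065,-0.02],[0,0,21]],
    [110,[0,-0.09,-0.02],[0,0,28]],
    [110,[0,-0.12,-0.02],[0,0,35]]
  ]
}}

```text
t: 32.35
position: [506.4, -118.9, 133.7]
tool_rot: [0.001, 0.871, 0.491, 0.0]
force: [-0.8, -0.0, 0.8]
width: 48.7
```

>>> {"api": "arm_command", "payload": {
  "commands": [
    [110,[0,0,0],[0,0,7]],
    [110,[0,0,0],[0,0,14]],
    [110,[0,0,0],[0,0,21]],
    [110,[0,0,0],[0,0,28]],
    [110,[0,0,0],[0,0,35]]
  ]
}}

```text
t: 32.77
position: [506.8, -118.9, 133.5]
tool_rot: [0.0, 0.979, 0.206, 0.0]
force: [-0.7, -0.1, -0.6]
width: 48.4
```

>>> {"api": "arm_command", "payload": {
  "commands": [
    [110,[0,0,0],[0,0,7]],
    [110,[0,0,0],[0,0,14]],
    [110,[0,0,0],[0,0,20]],
    [110,[0,0,0],[0,0,20]],
    [110,[0,0,0],[0,0,20]]
  ]
}}

```text
t: 33.18
position: [506.8, -118.8, 133.4]
tool_rot: [0.0, 0.999, 0.037, 0.0]
force: [-0.6, 0.0, -0.1]
width: 49.1
```

Run:
```python
from h import *
s=manip.get_state();print(s["position"],s["width"],s["force"],s["tool_rot"])
a,M,E=grab("wrist");cv2.imwrite("pics/w21.png",a)
print(delta((527,-117,130),np.radians(3.9)))
```

```text
[ 506.8 -118.8  133.4] 49.07329241518151 [-0.6  0.  -0.1] [0. 1. 0. 0.]
([0.0203, -0.0003, 0.0034], [-0.0, -0.0, 0.4])
```

View pics/w21.png

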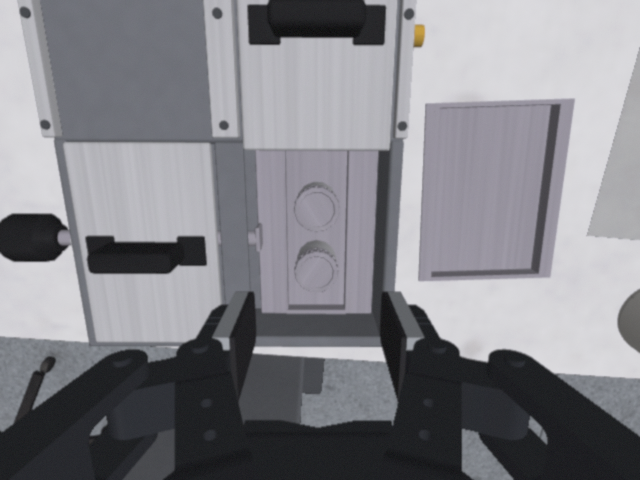

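Run:
```python
from h import *
a,M,E=grab("wrist");s=manip.get_state()
g=cv2.GaussianBlur(cv2.cvtColor(a,cv2.COLOR_BGR2GRAY),(3,3),0)[180:300,285:350]
print(cv2.HoughCircles(g,cv2.HOUGH_GRADIENT,1,30,param1=80,param2=10,minRadius=17,maxRadius=25))
for p in [(316,209),(316,271)]: print(ray(M,E,p,42))
C=np.array([ray(M,E,p,14) for p in [(426,104),(573,99.5),(550,276),(419,280)]]);print(C,C.mean(0))
print([np.degrees(np.arctan2(*(C[i]-C[j])[:2][::-1])) for i,j in [(0,3),(1,2)]],[np.linalg.norm(C[i]-C[j]) for i,j in [(0,3),(1,2),(0,1),(2,3)]])
crop(a,270,150,590,300,2.5,"w21c.png"); print(s["position"])
```

```text
[[[31.5 22.5 21. ]
  [30.5 80.5 20.5]]]
[ 528.6 -116.8   42. ]
[ 488.8 -119.8   42. ]
[[ 595.3 -181.4   14. ]
 [ 604.8 -273.2   14. ]
 [ 487.  -286.8   14. ]
 [ 477.  -194.2   14. ]] [ 541.  -233.9   14. ]
[np.float64(6.200260877707704), np.float64(6.57368216446667)] [np.float64(119.00718091612111), np.float64(118.67352702548094), np.float64(92.28415987610846), np.float64(93.056692994849)]
[ 506.8 -118.8  133.5]
```

View pics/w21c.png

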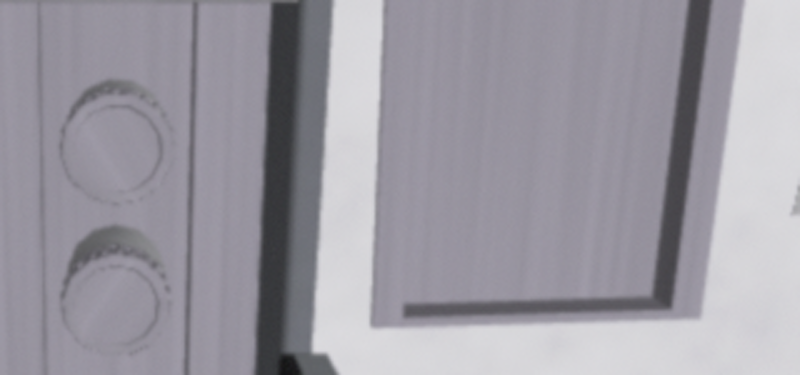

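>>> {"api": "arm_command", "payload": {
  "commands": [
    [131,[0.01,0,0.015],[0,0,0]],
    [131,[0.021,0,0.035],[0,0,0]],
    [131,[0.021,0,0.055],[0,0,0]],
    [131,[0.021,0,0.068],[0,0,0]],
    [131,[0.021,0,0.075],[0,0,0]]
  ]
}}

```text
t: 33.7
position: [526.6, -116.7, 56.5]
tool_rot: [-0.001, 0.999, 0.037, -0.001]
force: [-0.7, -0.1, -0.2]
width: 41.4
```

>>> {"api": "arm_command", "payload": {
  "commands": [
    [131,[0,0,0.002],[0,0,0]],
    [131,[0,0,0.002],[0,0,0]],
    [131,[0,0,0.002],[0,0,0]]
  ]
}}

```text
t: 33.95
position: [528.3, -117.6, 57.4]
tool_rot: [0.0, 0.999, 0.036, 0.001]
force: [0.5, -0.4, -0.4]
width: 41.7
```

Run:
```python
from h import *
s=manip.get_state();print(s["position"],s["width"],s["force"])
a,M,E=grab("wrist");cv2.imwrite("pics/w22.png",a)
print(proj(M,E,[*s["position"][:2],42]))
A,M,E=grab("top");print([ray(M,E,(290+x/4,170+y/4),14) for x,y in [(358,207),(463,197),(478,333),(372,345)]])
```

```text
[ 528.3 -117.6   57.4] 41.655852265426034 [ 0.5 -0.4 -0.4]
[316.1 293.6]
[array([ 594.6, -184.5,   14. ]), array([ 604.2, -274.7,   14. ]), array([ 487.3, -287.1,   14. ]), array([ 476. , -196.6,   14. ])]
```

View pics/w22.png

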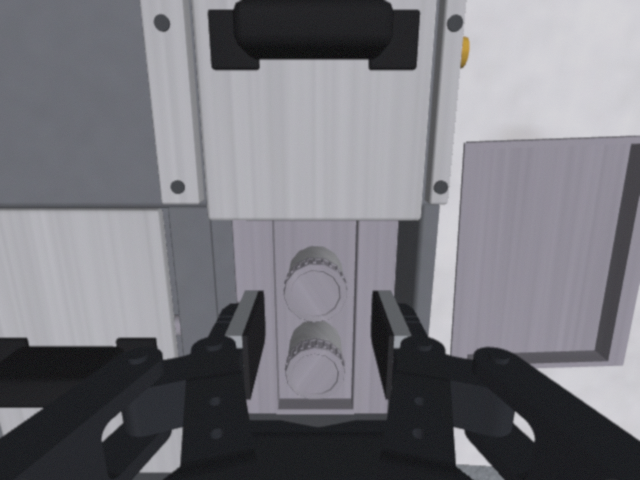

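>>> {"api": "arm_command", "payload": {
  "commands": [
    [131,[0,0,0.01],[0,0,0]],
    [131,[0,0,0.02],[0,0,0]],
    [131,[0,0,0.028],[0,0,0]],
    [131,[0,0,0.032],[0,0,0]],
    [131,[0,0,0.033],[0,0,0]]
  ]
}}

```text
t: 34.47
position: [526.6, -116.8, 21.9]
tool_rot: [-0.001, 0.999, 0.036, -0.001]
force: [0.1, -0.3, 0.1]
width: 41.5
```

>>> {"api": "arm_command", "payload": {
  "commands": [
    [131,[0,0,0],[0,0,0]],
    [255,[0,0,0],[0,0,0]],
    [255,[0,0,0],[0,0,0]],
    [255,[0,0,0],[0,0,0]],
    [255,[0,0,0],[0,0,0]]
  ]
}}

```text
t: 34.88
position: [527.9, -117.4, 23.9]
tool_rot: [0.0, 0.999, 0.036, 0.0]
force: [0.6, 0.2, 0.5]
width: 26.4
```

>>> {"api": "arm_command", "payload": {
  "commands": [
    [255,[0,0,0],[0,0,0]],
    [255,[0,0,-0.01],[0,0,0]],
    [255,[0,0,-0.03],[0,0,0]],
    [255,[0,0,-0.06],[0,0,0]],
    [255,[0,0,-0.09],[0,0,0]]
  ]
}}

```text
t: 35.3
position: [526.8, -116.9, 114.4]
tool_rot: [-0.0, 0.999, 0.036, -0.001]
force: [0.8, -0.5, -0.3]
width: 26.5
```

>>> {"api": "arm_command", "payload": {
  "commands": [
    [255,[0.005,0.02,-0.005],[0,0,0]],
    [255,[0.012,0.05,-0.005],[0,0,0]],
    [255,[0.02,0.08,-0.005],[0,0,0]],
    [255,[0.025,0.105,-0.005],[0,0,0]],
    [255,[0.027,0.118,-0.005],[0,0,0]]
  ]
}}

```text
t: 35.72
position: [563.9, -236.1, 119.8]
tool_rot: [0.001, 0.999, 0.035, 0.001]
force: [0.1, -0.7, -0.1]
width: 26.6
```

>>> {"api": "arm_command", "payload": {
  "commands": [
    [255,[0,0,0.01],[0,0,0]],
    [255,[0,0,0.025],[0,0,0]],
    [255,[0,0,0.035],[0,0,0]],
    [255,[0,0,0.04],[0,0,0]],
    [255,[0,0,0.04],[0,0,0]]
  ]
}}

```text
t: 36.13
position: [561.6, -231.1, 76.5]
tool_rot: [-0.001, 0.999, 0.036, -0.002]
force: [-1.1, 0.2, -0.2]
width: 26.1
```

Run:
```python
from h import *
s=manip.get_state();print(s["position"],s["width"],s["force"])
a,M,E=grab("wrist");cv2.imwrite("pics/w23.png",a)
print(proj(M,E,[*s["position"][:2],3]))
```

```text
[ 561.6 -231.1   76.5] 26.0805608927114 [-1.1  0.2 -0.2]
[316.9 252.2]
```

View pics/w23.png

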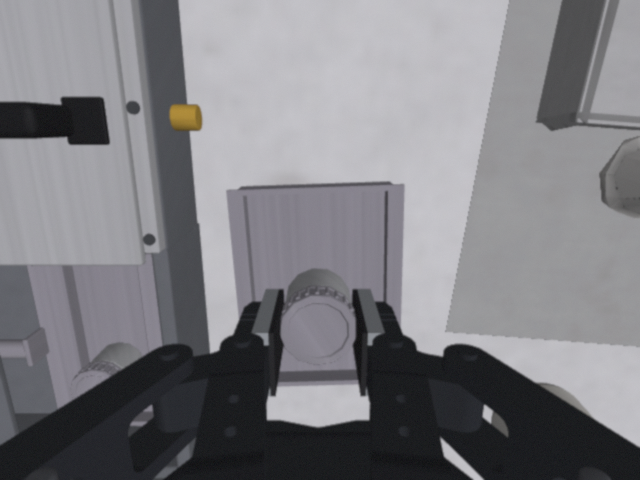

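>>> {"api": "arm_command", "payload": {
  "commands": [
    [255,[0,0.001,0.012],[0,0,0]],
    [255,[0,0.001,0.027],[0,0,0]],
    [255,[0,0.001,0.04],[0,0,0]],
    [255,[0,0.001,0.048],[0,0,0]],
    [255,[0,0.001,0.053],[0,0,0]]
  ]
}}

```text
t: 36.6
position: [562.4, -233.5, 23.9]
tool_rot: [-0.001, 0.999, 0.036, -0.001]
force: [-0.7, -0.1, -0.4]
width: 26.3
```

>>> {"api": "arm_command", "payload": {
  "commands": [
    [255,[0,0,0.002],[0,0,0]],
    [255,[0,0,0.004],[0,0,0]],
    [255,[0,0,0.005],[0,0,0]],
    [255,[0,0,0.005],[0,0,0]],
    [255,[0,0,0.005],[0,0,0]]
  ]
}}

```text
t: 37.02
position: [563.5, -234.3, 21.1]
tool_rot: [0.0, 0.999, 0.036, 0.0]
force: [0.1, -0.4, -1.3]
width: 26.5
```

>>> {"api": "arm_command", "payload": {
  "commands": [
    [255,[0,0,0.0015],[0,0,0]],
    [255,[0,0,0.003],[0,0,0]],
    [255,[0,0,0.0045],[0,0,0]],
    [255,[0,0,0.0045],[0,0,0]],
    [255,[0,0,0.0045],[0,0,0]]
  ]
}}

```text
t: 37.43
position: [563.0, -234.0, 15.9]
tool_rot: [-0.0, 0.999, 0.036, -0.0]
force: [-0.4, 0.5, 0.7]
width: 26.3
```

>>> {"api": "arm_command", "payload": {
  "commands": [
    [131,[0,0,0],[0,0,0]],
    [131,[0,0,0],[0,0,0]],
    [131,[0,0,0],[0,0,0]],
    [131,[0,0,-0.005],[0,0,0]],
    [131,[0,0,-0.015],[0,0,0]]
  ]
}}

```text
t: 37.85
position: [562.2, -233.5, 30.4]
tool_rot: [-0.001, 0.999, 0.036, -0.001]
force: [-0.3, 0.9, 0.2]
width: 41.2
```

>>> {"api": "arm_command", "payload": {
  "commands": [
    [131,[0,0,-0.02],[0,0,0]],
    [131,[0,0,-0.045],[0,0,0]],
    [131,[0,0,-0.075],[0,0,0]],
    [131,[0,0,-0.09],[0,0,0]],
    [131,[0,0,-0.09],[0,0,0]]
  ]
}}

```text
t: 38.27
position: [566.1, -235.9, 127.2]
tool_rot: [0.003, 0.999, 0.036, 0.004]
force: [0.4, -0.8, 1.4]
width: 41.6
```

Run:
```python
from h import *
s=manip.get_state();print(s["position"],s["width"],s["force"])
a,M,E=grab("wrist");cv2.imwrite("pics/w24.png",a)
print(delta((488,-119.4,110),np.radians(3.9)))
```

```text
[ 566.1 -235.9  127.2] 41.554531373122934 [ 0.4 -0.8  1.4]
([-0.0685, -0.121, 0.0139], [0.21, -0.27, 0.22])
```

View pics/w24.png

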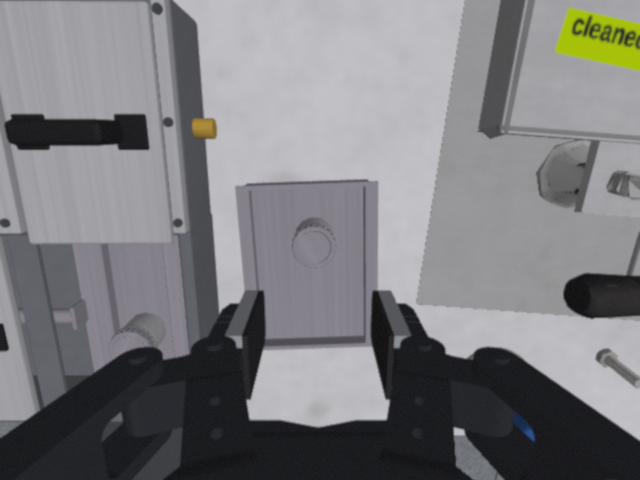

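>>> {"api": "arm_command", "payload": {
  "commands": [
    [131,[-0.012,-0.02,0],[0,0,0]],
    [131,[-0.028,-0.05,0],[0,0,0]],
    [131,[-0.045,-0.08,0],[0,0,0]],
    [131,[-0.06,-0.107,0],[0,0,0]],
    [131,[-0.067,-0.12,0.005],[0,0,0]]
  ]
}}

```text
t: 38.73
position: [485.0, -116.1, 115.1]
tool_rot: [-0.001, 0.999, 0.036, -0.001]
force: [0.5, -0.1, -0.3]
width: 41.3
```

>>> {"api": "arm_command", "payload": {
  "commands": [
    [131,[0,0,0.015],[0,0,0]],
    [131,[0,0,0.035],[0,0,0]],
    [131,[0,0,0.05],[0,0,0]],
    [131,[0,0,0.055],[0,0,0]],
    [131,[0,0,0.055],[0,0,0]]
  ]
}}

```text
t: 39.15
position: [485.9, -118.3, 59.1]
tool_rot: [-0.001, 0.999, 0.036, -0.002]
force: [-0.4, 0.9, -1.2]
width: 41.4
```

>>> {"api": "arm_command", "payload": {
  "commands": [
    [131,[0,0,0],[0,0,0]],
    [131,[0,0,0],[0,0,0]]
  ]
}}

```text
t: 39.32
position: [488.3, -119.5, 61.8]
tool_rot: [0.0, 0.999, 0.036, 0.0]
force: [0.3, 0.3, 0.4]
width: 41.7
```

Run:
```python
from h import *
s=manip.get_state();print(s["position"],s["width"],s["force"])
a,M,E=grab("wrist");cv2.imwrite("pics/w25.png",a)
print(proj(M,E,[*s["position"][:2],42]),delta((488,-119.4,24),np.radians(3.9)))
```

```text
[ 488.3 -119.5   61.8] 41.69345545662357 [0.3 0.3 0.4]
[316.2 289.6] ([-0.0004, -0.0002, 0.038], [0.05, -0.08, 0.2])
```

View pics/w25.png

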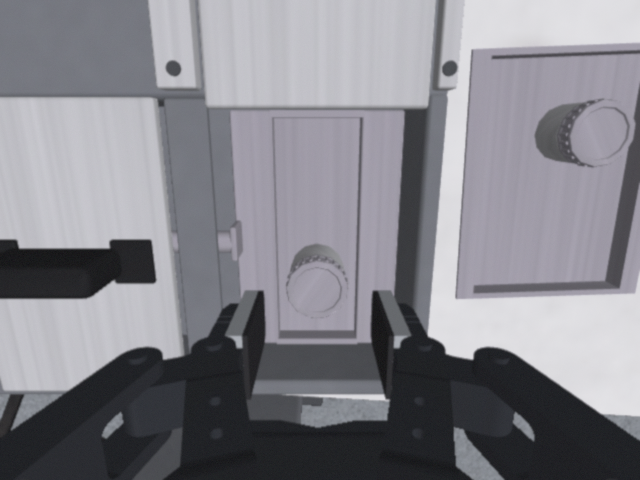

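Aligned on the last tin. Descend, grip, lift.

>>> {"api": "arm_command", "payload": {
  "commands": [
    [131,[0,0,0.012],[0,0,0]],
    [131,[0,0,0.024],[0,0,0]],
    [131,[0,0,0.033],[0,0,0]],
    [131,[0,0,0.037],[0,0,0]],
    [131,[0,0,0.038],[0,0,0]]
  ]
}}

```text
t: 39.78
position: [487.4, -119.1, 22.6]
tool_rot: [-0.0, 0.999, 0.036, -0.0]
force: [-0.0, 0.6, -0.1]
width: 41.5
```

>>> {"api": "arm_command", "payload": {
  "commands": [
    [131,[0,0,0],[0,0,0]],
    [255,[0,0,0],[0,0,0]],
    [255,[0,0,0],[0,0,0]],
    [255,[0,0,0],[0,0,0]],
    [255,[0,0,0],[0,0,0]]
  ]
}}

```text
t: 40.2
position: [488.4, -119.5, 23.9]
tool_rot: [0.0, 0.999, 0.036, 0.001]
force: [-0.2, -0.2, 4.7]
width: 26.3
```

>>> {"api": "arm_command", "payload": {
  "commands": [
    [255,[0,0,0],[0,0,0]],
    [255,[0,0,-0.01],[0,0,0]],
    [255,[0,0,-0.03],[0,0,0]],
    [255,[0,0,-0.06],[0,0,0]],
    [255,[0,0,-0.09],[0,0,0]]
  ]
}}

```text
t: 40.62
position: [486.5, -118.6, 113.6]
tool_rot: [-0.001, 0.999, 0.036, -0.001]
force: [0.7, -0.1, -1.0]
width: 26.3
```

Run:
```python
from h import *
s=manip.get_state();print(s["position"],s["width"],s["force"])
print(delta((518.6,-237.5,115),np.radians(3.9)))
```

```text
[ 486.5 -118.6  113.6] 26.320008849992867 [ 0.7 -0.1 -1. ]
([0.0235, 0.1209, -0.0017], [-0.09, 0.14, 0.21])
```

>>> {"api": "arm_command", "payload": {
  "commands": [
    [255,[0.004,0.02,0],[0,0,0]],
    [255,[0.009,0.05,0],[0,0,0]],
    [255,[0.015,0.08,0],[0,0,0]],
    [255,[0.02,0.107,0],[0,0,0]],
    [255,[0.023,0.119,0],[0,0,0]]
  ]
}}

```text
t: 41.03
position: [519.8, -239.4, 113.9]
tool_rot: [0.001, 0.999, 0.035, 0.001]
force: [-0.4, 0.9, 0.1]
width: 26.7
```

>>> {"api": "arm_command", "payload": {
  "commands": [
    [255,[0,0,0.01],[0,0,0]],
    [255,[0,0,0.025],[0,0,0]],
    [255,[0,0,0.035],[0,0,0]],
    [255,[0,0,0.04],[0,0,0]],
    [255,[0,0,0.04],[0,0,0]]
  ]
}}

```text
t: 41.45
position: [517.7, -234.1, 71.0]
tool_rot: [-0.001, 0.999, 0.036, -0.002]
force: [-0.4, -0.1, 0.0]
width: 26.8
```

Run:
```python
from h import *
s=manip.get_state();print(s["position"],s["width"],s["force"])
a,M,E=grab("wrist");cv2.imwrite("pics/w26.png",a)
print(proj(M,E,[*s["position"][:2],3]),delta((518.6,-237.5,16),np.radians(3.9)))
```

```text
[ 517.7 -234.1   71. ] 26.835657214527995 [-0.4 -0.1  0. ]
[316.8 255.2] ([0.0, 0.0028, 0.0561], [-0.1, 0.1, 0.26])
```

View pics/w26.png

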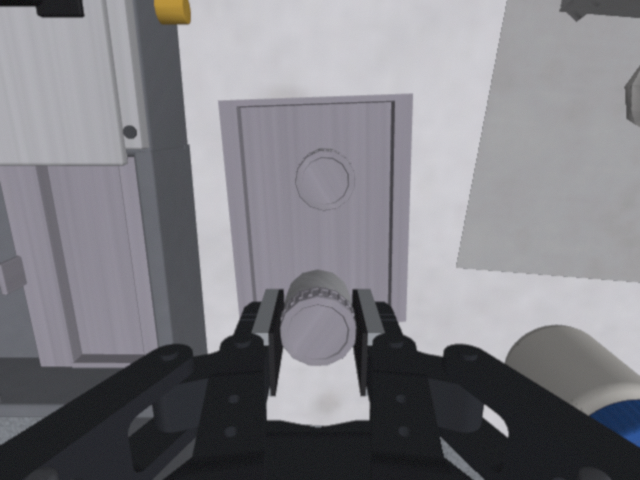

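>>> {"api": "arm_command", "payload": {
  "commands": [
    [255,[0,0.001,0.012],[0,0,0]],
    [255,[0,0.001,0.024],[0,0,0]],
    [255,[0,0.001,0.036],[0,0,0]],
    [255,[0,0.001,0.045],[0,0,0]],
    [255,[0,0.001,0.05],[0,0,0]]
  ]
}}

```text
t: 41.92
position: [518.1, -236.4, 20.9]
tool_rot: [-0.001, 0.999, 0.036, -0.001]
force: [-0.7, -0.7, -0.2]
width: 26.3
```

>>> {"api": "arm_command", "payload": {
  "commands": [
    [255,[0,0,0.003],[0,0,0]],
    [255,[0,0,0.006],[0,0,0]],
    [255,[0,0,0.007],[0,0,0]],
    [255,[0,0,0.007],[0,0,0]],
    [255,[0,0,0.007],[0,0,0]]
  ]
}}

```text
t: 42.33
position: [519.6, -237.5, 16.5]
tool_rot: [0.0, 0.999, 0.036, 0.0]
force: [-0.1, 0.2, -1.3]
width: 26.4
```

>>> {"api": "arm_command", "payload": {
  "commands": [
    [255,[0,0,0.0005],[0,0,0]],
    [131,[0,0,0.0005],[0,0,0]],
    [131,[0,0,0.0005],[0,0,0]],
    [131,[0,0,0],[0,0,0]],
    [131,[0,0,-0.01],[0,0,0]]
  ]
}}

```text
t: 42.75
position: [518.1, -236.4, 24.9]
tool_rot: [-0.001, 0.999, 0.036, -0.001]
force: [0.4, 0.3, -0.7]
width: 41.5
```

>>> {"api": "arm_command", "payload": {
  "commands": [
    [131,[0,0,-0.02],[0,0,0]],
    [131,[0,0,-0.045],[0,0,0]],
    [131,[0,0,-0.075],[0,0,0]],
    [131,[0,0,-0.1],[0,0,0]],
    [131,[0,0,-0.105],[0,0,0]]
  ]
}}

```text
t: 43.17
position: [521.9, -239.0, 137.1]
tool_rot: [0.003, 0.999, 0.036, 0.003]
force: [0.3, -1.4, 1.4]
width: 41.8
```

Run:
```python
from h import *
s=manip.get_state();print(s["position"],s["width"],s["force"])
a,M,E=grab("wrist");cv2.imwrite("pics/w27.png",a)
print(delta((560,-117,130),np.radians(93.9)))
```

```text
[ 521.9 -239.   137.1] 41.75693151425886 [ 0.3 -1.4  1.4]
([0.0471, -0.1187, 0.0057], [0.5, -0.04, -89.78])
```

View pics/w27.png

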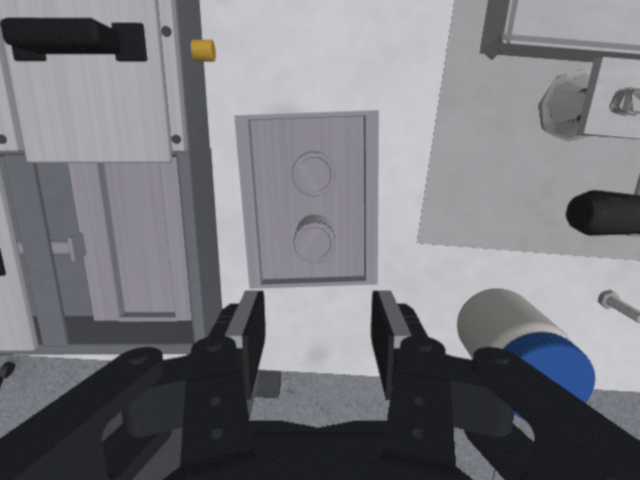

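>>> {"api": "arm_command", "payload": {
  "commands": [
    [60,[0.01,-0.02,0],[0,0,-7]],
    [60,[0.02,-0.045,0],[0,0,-14]],
    [60,[0.03,-0.07,0],[0,0,-21]],
    [60,[0.04,-0.095,0],[0,0,-28]],
    [60,[0.047,-0.118,0],[0,0,-35]]
  ]
}}

```text
t: 43.63
position: [557.4, -114.5, 130.0]
tool_rot: [-0.001, 0.941, 0.338, -0.001]
force: [-0.7, 0.2, 0.3]
width: 65.2
```

>>> {"api": "arm_command", "payload": {
  "commands": [
    [60,[0,0,0],[0,0,-7]],
    [60,[0,0,0],[0,0,-14]],
    [60,[0,0,0],[0,0,-21]],
    [60,[0,0,0],[0,0,-28]],
    [60,[0,0,0],[0,0,-35]]
  ]
}}

```text
t: 44.05
position: [556.9, -115.6, 129.9]
tool_rot: [-0.001, 0.796, 0.605, -0.001]
force: [0.5, -0.8, 0.3]
width: 65.5
```

>>> {"api": "arm_command", "payload": {
  "commands": [
    [60,[0,0,0],[0,0,-7]],
    [60,[0,0,0],[0,0,-14]],
    [60,[0,0,0],[0,0,-20]],
    [60,[0,0,0],[0,0,-20]],
    [60,[0,0,0],[0,0,-20]]
  ]
}}

```text
t: 44.47
position: [557.1, -115.9, 130.2]
tool_rot: [-0.001, 0.682, 0.731, -0.0]
force: [0.2, 0.7, -0.4]
width: 65.5
```

Run:
```python
from h import *
s=manip.get_state();print(s["position"],s["width"],s["force"])
print(delta((624.8,-111,66),np.radians(93.9)))
```

```text
[ 557.1 -115.9  130.2] 65.46814032482041 [ 0.2  0.7 -0.4]
([0.0002, 0.068, 0.0641], [-0.08, -0.04, 0.03])
```

>>> {"api": "arm_command", "payload": {
  "commands": [
    [60,[0,0.02,0],[0,0,0]],
    [60,[0,0.045,0],[0,0,0]],
    [60,[0,0.062,0.005],[0,0,0]],
    [60,[0,0.068,0.018],[0,0,0]],
    [60,[0,0.068,0.035],[0,0,0]]
  ]
}}

```text
t: 44.88
position: [627.9, -111.5, 96.8]
tool_rot: [0.002, 0.682, 0.731, 0.001]
force: [-0.7, -1.1, 0.0]
width: 65.3
```

>>> {"api": "arm_command", "payload": {
  "commands": [
    [60,[0,0,0.012],[0,0,0]],
    [60,[0,0,0.023],[0,0,0]],
    [60,[0,0,0.028],[0,0,0]],
    [60,[0,0,0.029],[0,0,0]],
    [60,[0,0,0.029],[0,0,0]]
  ]
}}

```text
t: 45.3
position: [625.3, -111.3, 67.0]
tool_rot: [-0.0, 0.682, 0.732, -0.0]
force: [0.5, -0.4, 1.2]
width: 65.5
```

>>> {"api": "arm_command", "payload": {
  "commands": [
    [255,[0,0,0],[0,0,0]],
    [255,[0,0,0],[0,0,0]],
    [255,[0,0,0],[0,0,0]],
    [255,[0,0,0],[0,0,0]],
    [255,[0,0,0],[0,0,0]]
  ]
}}

```text
t: 45.72
position: [625.1, -111.5, 67.9]
tool_rot: [-0.0, 0.681, 0.732, -0.0]
force: [-3.2, -0.7, 3.7]
width: 10.7
```

>>> {"api": "arm_command", "payload": {
  "commands": [
    [255,[0,0,0],[0,0,0]],
    [255,[0,0,0],[0,0,0]],
    [255,[0,-0.015,0],[0,0,0]],
    [255,[0,-0.035,0],[0,0,0]],
    [255,[0,-0.055,0],[0,0,0]]
  ]
}}

```text
t: 46.13
position: [571.5, -115.3, 67.9]
tool_rot: [0.001, 0.681, 0.732, 0.001]
force: [1.8, 0.8, 2.2]
width: 11.0
```

>>> {"api": "arm_command", "payload": {
  "commands": [
    [255,[0,-0.02,0],[0,0,0]],
    [255,[0,-0.035,0],[0,0,0]],
    [255,[0,-0.05,0],[0,0,0]],
    [255,[0,-0.058,0],[0,0,0]],
    [255,[0,-0.063,0],[0,0,0]]
  ]
}}

```text
t: 46.55
position: [507.9, -119.9, 67.9]
tool_rot: [0.001, 0.681, 0.732, 0.0]
force: [2.5, 1.6, 1.9]
width: 10.7
```

>>> {"api": "arm_command", "payload": {
  "commands": [
    [255,[0,-0.001,0],[0,0,0]],
    [255,[0,-0.002,0],[0,0,0]],
    [255,[0,-0.002,0],[0,0,0]],
    [255,[0,-0.002,0],[0,0,0]]
  ]
}}

```text
t: 46.88
position: [507.4, -119.9, 67.9]
tool_rot: [0.001, 0.681, 0.732, 0.001]
force: [2.7, 2.8, 7.3]
width: 10.7
```

>>> {"api": "arm_command", "payload": {
  "commands": [
    [255,[0,-0.001,0],[0,0,0]],
    [255,[0,-0.002,0],[0,0,0]],
    [255,[0,-0.002,0],[0,0,0]]
  ]
}}

```text
t: 47.13
position: [507.3, -119.9, 67.9]
tool_rot: [0.003, 0.681, 0.732, 0.002]
force: [11.8, 3.9, -1.6]
width: 11.0
```

At the stop. Release, back off, and inspect.

>>> {"api": "arm_command", "payload": {
  "commands": [
    [255,[0,0.002,0],[0,0,0]],
    [110,[0,0.002,0],[0,0,0]],
    [110,[0,0.002,0],[0,0,0]],
    [110,[0,0.002,-0.02],[0,0,0]],
    [110,[0,0.002,-0.05],[0,0,0]]
  ]
}}

```text
t: 47.55
position: [502.6, -118.7, 113.9]
tool_rot: [-0.004, 0.681, 0.732, -0.002]
force: [-0.1, -0.1, 0.4]
width: 48.6
```

>>> {"api": "arm_command", "payload": {
  "commands": [
    [110,[0.005,-0.01,-0.03],[0,0,0]],
    [110,[0.02,-0.02,-0.06],[0,0,0]],
    [110,[0.04,-0.03,-0.1],[0,0,0]],
    [110,[0.05,-0.04,-0.13],[0,0,0]],
    [110,[0.05,-0.04,-0.13],[0,0,0]]
  ]
}}

```text
t: 47.97
position: [463.7, -72.4, 253.6]
tool_rot: [0.004, 0.681, 0.733, 0.001]
force: [1.3, 0.3, 0.7]
width: 48.6
```

>>> {"api": "arm_command", "payload": {
  "commands": [
    [110,[0,0,0],[0,0,0]],
    [110,[0,0,0],[0,0,0]],
    [110,[0,0,0],[0,0,0]],
    [110,[0,0,0],[0,0,0]]
  ]
}}

```text
t: 48.3
position: [461.6, -72.9, 245.3]
tool_rot: [-0.002, 0.681, 0.732, -0.001]
force: [-0.2, 0.1, -0.3]
width: 48.6
```

Run:
```python
from h import *
s=manip.get_state();print(s["position"],s["width"],s["force"])
a,M,E=grab("wrist");cv2.imwrite("pics/w28.png",a)
a,M,E=grab("side");crop(a,150,180,450,380,2.6,"s3.png")
a,M,E=grab("top");crop(a,160,170,480,290,2.5,"top5.png")
```

```text
[461.6 -72.9 245.3] 48.57903403151034 [-0.2  0.1 -0.3]
```

View pics/w28.png

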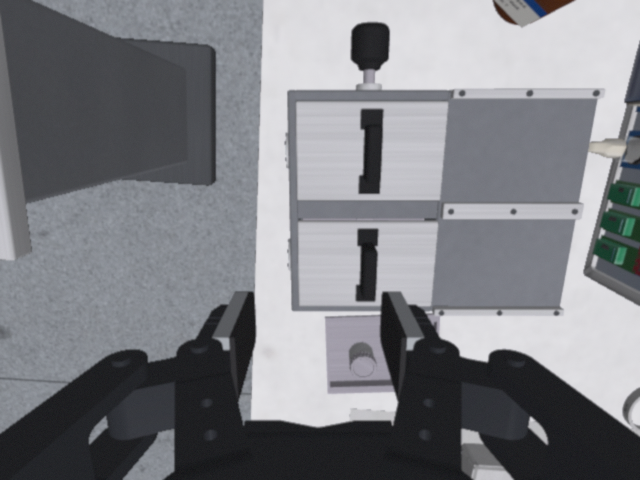

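View pics/s3.png

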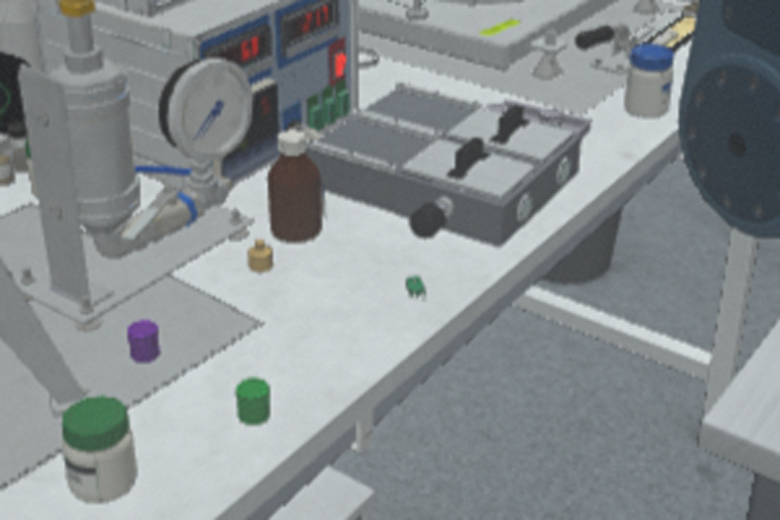

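View pics/top5.png

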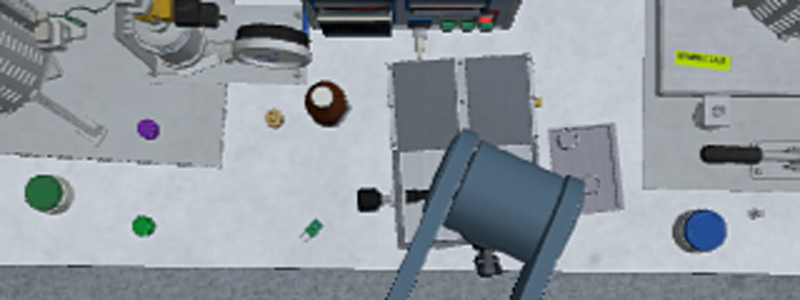

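Run:
```python
from h import *
a,M,E=grab("top");crop(a,370,200,430,265,9,"top6.png")
for p in [(387,225.5),(396.5,243.5)]: print(ray(M,E,p,33))
print(proj(M,E,(563,-234,33)),proj(M,E,(519,-238,33)))
```

```text
[ 579.8 -207.6   33. ]
[ 518.8 -239.7   33. ]
[394.8 230.5] [396.  243.4]
```

View pics/top6.png

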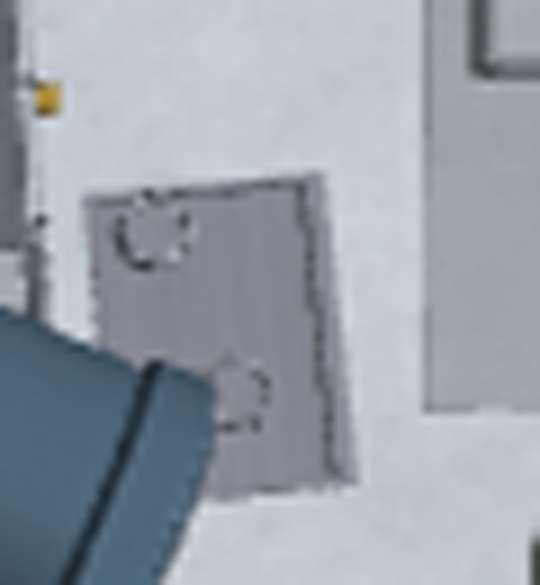

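>>> {"api": "arm_command", "payload": {
  "commands": [
    [110,[-0.025,0.01,0],[0,0,0]],
    [110,[-0.06,0.025,0],[0,0,0]],
    [110,[-0.1,0.045,0],[0,0,0]],
    [110,[-0.14,0.06,0],[0,0,0]],
    [110,[-0.17,0.07,0],[0,0,0]]
  ]
}}

```text
t: 48.92
position: [545.2, -239.7, 246.5]
tool_rot: [-0.0, 0.681, 0.732, -0.0]
force: [0.0, -0.2, -0.2]
width: 48.3
```

>>> {"api": "arm_command", "payload": {
  "commands": [
    [110,[-0.02,0.01,0],[0,0,0]],
    [110,[-0.03,0.01,0],[0,0,0]],
    [110,[-0.03,0.01,0],[0,0,0]],
    [110,[-0.03,0.01,0],[0,0,0]],
    [110,[-0.03,0.01,0],[0,0,0]]
  ]
}}

```text
t: 49.33
position: [556.0, -265.2, 246.9]
tool_rot: [-0.001, 0.681, 0.732, 0.0]
force: [0.1, 0.5, 0.7]
width: 48.6
```

Run:
```python
from h import *
s=manip.get_state();print(s["position"],s["width"],s["force"])
a,M,E=grab("wrist");cv2.imwrite("pics/w29.png",a)
a,M,E=grab("top");crop(a,290,170,450,290,5,"top7.png")
```

```text
[ 556.  -265.2  246.9] 48.55221756123265 [0.1 0.5 0.7]
```

View pics/w29.png

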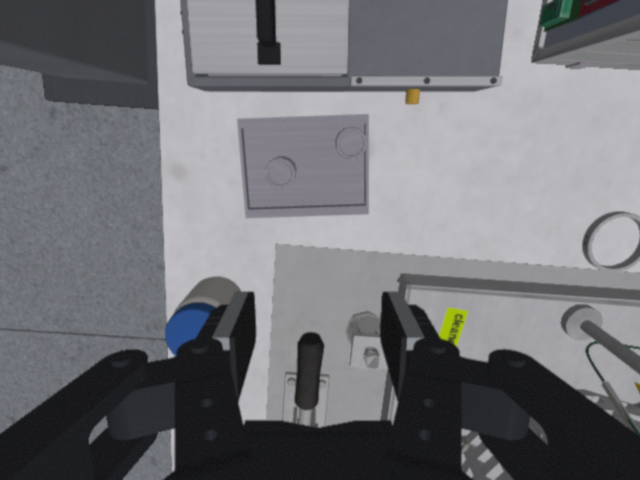

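View pics/top7.png

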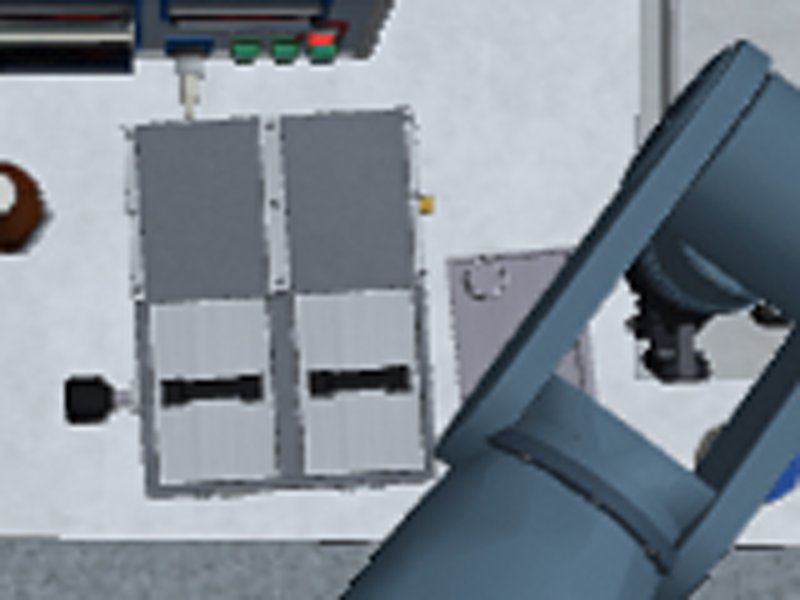

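Run:
```python
from h import *
a,M,E=grab("wrist");crop(a,230,105,390,225,5,"w29c.png")
for p,z in [((351,141.5),33),((281,171),33)]: print(ray(M,E,p,z))
for p in [(239,119),(367.5,114.5),(368.5,212.5),(247.5,216.5)]: print(ray(M,E,p,14))
print(E[:3,3])
```

```text
[ 581.3 -206.5   33. ]
[ 521.1 -236.6   33. ]
[ 479.  -194.6   14. ]
[ 595.6 -182.2   14. ]
[ 606.3 -272.6   14. ]
[ 488.9 -285.2   14. ]
[ 551.4 -196.3  390.8]
```

View pics/w29c.png

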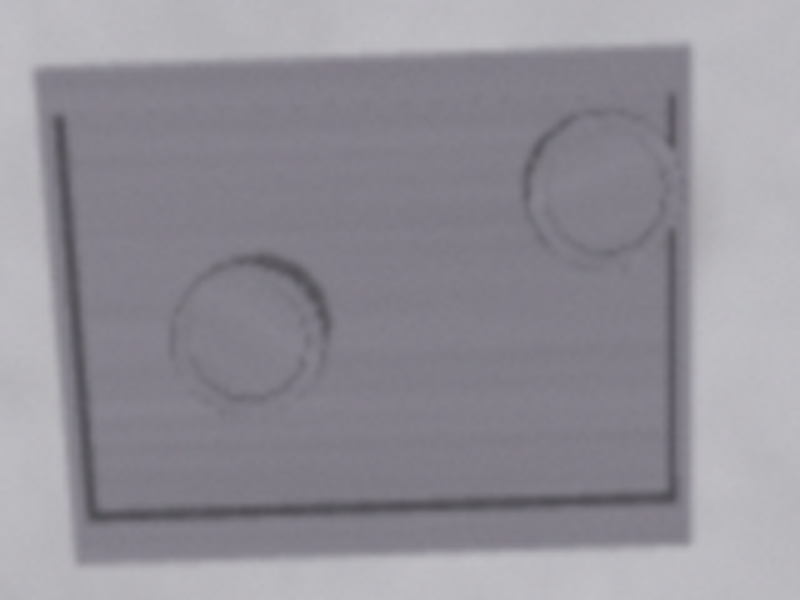

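Run:
```python
from h import *
a=cv2.imread("pics/w28.png");crop(a,280,10,460,320,1.9,"w28c.png")
crop(a,285,85,460,215,4,"w28d.png")
crop(a,285,195,460,325,4,"w28e.png")
```

```text
(no output)
```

View pics/w28d.png

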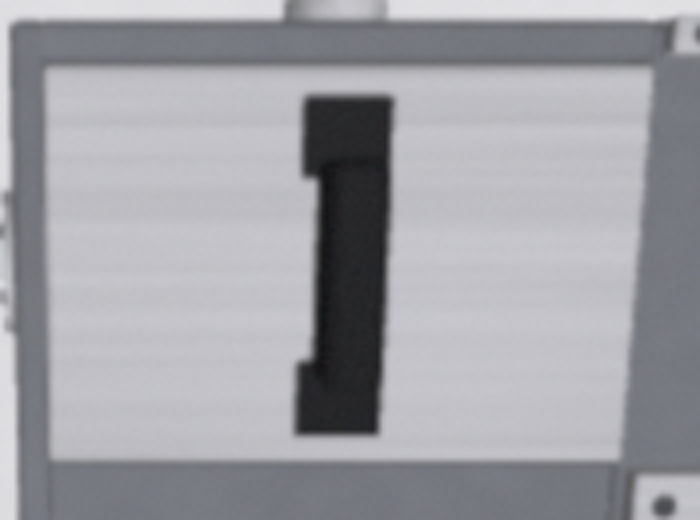

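View pics/w28e.png

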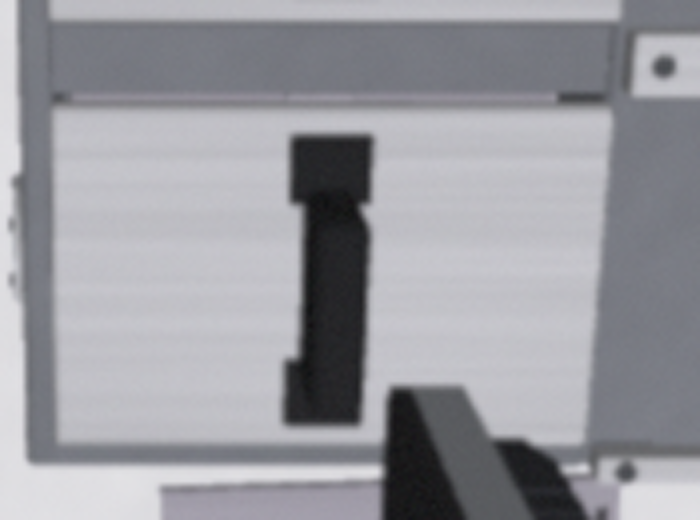

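Run:
```python
from workcell import hand_in
print(hand_in())
```

```text
the job is handed in; nothing more can be done
None
```

The job is handed in at about 49 s of the 210 s limit. Only two grey tins were on the bench, and both went through the lock in the order you gave, with never both doors open at once.

**Final state:**
- **Doors:** both shut against their stops. Each travelled about 118 mm, and the enlarged pictures show both closed.
- **Knob:** home. It travelled 97.9 mm each way, against the listed 98 mm.
- **Tins:** both stand upright in the tray.
- **Other objects:** the last pictures show the green and purple look-alikes and the other bystanders where they were. I judged this by eye and did not measure it. The arm finished clear of everything.

**Checks that disagreed:**
- **Moved tin:** after I set it down, one tin shifted about 30 mm to the tray's corner while the arm was away from it. It is upright and inside the walls by my measurement, about 1 mm from them on two sides, so I left it there.
- **Tray width:** the tray measured about 91 mm wide across its rim, not the listed 82 mm.
- **Inner door opening:** the arm moved only 117.3 mm as the door opened, but the door was pressing on its stop. The closing stroke measured the full 118 mm.

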